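Lay out a broken model wall for gluing

ROBOT

A 7-joint arm with a two-finger parallel gripper is mounted at the origin on the work surface. World frame = base frame: x ahead of the robot, y to its left, z up, the work surface at z = 0. Lengths are in m, angles in rad, forces in N, time in s.
With the tool pointing down it reaches from about 0.4 to 0.85 m from the base axis. Payload 4.5 kg.
Tool frame: the origin (TCP) lies at the very end of the fingers, on their centre line; the grasp point (between the pads) lies 19 mm behind it; z points along the fingers, y is the direction in which the jaws open and shut (so a half turn about z gives the same grasp; the last joint's range is limited). The gripper opens to 88 mm and grips with 3 to 60 N. Pads are 18 mm wide; open, the fingers measure 123 mm over their backs; the gripper's body (75 mm by 187 mm) begins 45 mm behind the grasp point.
Start: joints at [1.323, 0.689, -0.195, 1.565, 0.157, 0.902, -0.215], TCP at [0.174, -0.6, 0.207] pointing down, gripper open.
Joint ranges: [-3.01, 3.01], [-0.46, 2.08], [-1.47, 1.51], [0.13, 2.56], [-1, 4.14], [0.04, 2.09], [-2.66, 2.66]. Speed limits (rad/s): [2.57, 2.57, 3.14, 3.14, 3.14, 3.14, 3.14].

INTERFACE

Orientations are given as a unit quaternion [x, y, z, w].
In Python, from plant import telemetry, imaging, r gives the robot as it stands.
- The arm moves only by the shell command python3 -m creep 'ROWS' [FORCE]. ROWS is JSON, a list of rows, each a list of 5 numbers: the closure in counts, from 0 (fully open) to 255 (shut), then the shift along the tool's x, y, z in m, then the turn about the tool's z in degrees. In form: [[fingers, x, y, z, yaw], ...]. A call has 1 to 10 rows; each row is the pose to reach, as a shift and turn from the pose commanded when the call began, along the tool's axes at that moment; what a row does not reach only later rows make up. A row lasts 1/8 s, in which the tool goes at most 62.5 mm and 10.7 degrees, less where a joint would pass 70% of its speed; a pose out of reach is approached as far as the arm can. A call with a gripper value outside its range is refused whole. The fingers move at their own pace and stop on an object; FORCE is the grip in N (left out, the last holds). Time passes only in rows, so rows that repeat a pose let the fingers close. It gives the time, the measured TCP pose, the force and the opening at its end, in the units of the state.
- telemetry.get_state(): the state, without advancing time (a new reading comes with each control period).
- imaging.snapshot(name): name is "scene" or "top" or "wrist"; returns a dict with "image" (480x640x3 uint8, blue, green, red), "camera_matrix" (3x3 intrinsics, pixels), "R" (3x3) and "t" (3): a world point X has camera coordinates R X + t; the wrist camera has in their place "hand_eye" (4x4, takes a point from camera to tool coordinates, whose origin is the TCP and whose axes are the flange's). Camera axes: x right, y down, z forward; pixel columns grow to the right and rows downward; lengths in m; the calibration is good to about 2 mm. A picture is of the moment at which its call begins: read the wrist's pose just before it. There is no depth.
- r.finish_job(): hands the job in, once; it reports no verdict.
Trained networks look in a picture, given as the dict that the camera call returned (one of the last four; its "shot" number tells which), for a name from the list of things; names that differ only in an ending like _2 or _b are one class to them, and where a whole thing is asked for, a point or a joint stands for the part that bears it (a point fixed in the world has none). Each returns a list of dicts, best first, with "score" (0 to 1); they miss things now and then, are a little off and sometimes report something else, mostly with a low value. They report only what shows in the picture. A call takes as long as a camera call. They do not tell look-alikes from the thing itself.
- imaging.boxes_of(picture, target): "rect" ([left, top, right, bottom] in pixels, round what is visible of it).
- imaging.trace(picture, target): "pixels" (480x640 bool, what is visible of it) and "rect" ([left, top, right, bottom] in pixels, round what is visible of it).
- imaging.place_of(picture, target): "location" ([row, column] in pixels: a listed point, or the origin of a listed thing).
The state is a dict: "clock": time; "q": joint angles; "qd": joint speeds; "joint_torque": joint torques, N m; "tool_pos": TCP position; "eef_rot": TCP orientation; "contact_force": force on the tool from outside, world axes, zero at the start; "moment": the same for the moment, N m; "opening": opening from 0.0 (shut) to 1.0 (fully open).
Only numpy, scipy, OpenCV 4.12 (cv2) and the standard library are available. Lean on these libraries where they do the work, as an engineer would, in place of code of your own. Each camera call takes 0.05 s, during which the arm holds its last target.

TASK

Fit the four broken pieces of the model apartment wall into the gluing tray like a jigsaw, all lying flat on its floor between its walls with the balcony rails upward. Only when all four are in, take the loose caps off the glue bottles that still have one and set each cap upright, open side down as it was, on the floor of its own bay of the cap rack. Leave the other things on the bench where they are.

Things in the scene. Friction and masses are not known exactly. Their poses are not given: they have to be found in the camera images.
- wall_hook: Plaster slab 14 thick with a red balcony rail on top to hold it by (44 long, 14 wide, 24 above the slab). Origin: underside, centre of its bounding rectangle; z up on the rail side. Large L, 135 (x) by 88 (y): a bar 135 long at y = -44..-3, and a foot x = 26.5..67.5 out to y = +44. Rail runs along x, centred at x = +7, y = -23.5. 160 g.
- wall_long: Plaster slab 14 thick with a red balcony rail on top to hold it by (44 long, 14 wide, 24 above the slab). Origin: underside, centre of its bounding rectangle; z up on the rail side. Straight wall piece 135 (x) by 41 (y); rail along x at its centre. 120 g.
- wall_corner: Plaster slab 14 thick with a red balcony rail on top to hold it by (44 long, 14 wide, 24 above the slab). Origin: underside, centre of its bounding rectangle; z up on the rail side. Small even L, 88 by 88: a bar x = -44..-3 over all y, and a bar y = 3..44 over all x; empty at +x, -y. Rail runs along y, centred at x = -23.5, y = +8. 120 g.
- wall_short: Plaster slab 14 thick with a red balcony rail on top to hold it by (44 long, 14 wide, 24 above the slab). Origin: underside, centre of its bounding rectangle; z up on the rail side. Straight wall piece 88 (x) by 41 (y); rail along x at its centre. 80 g.
- tray_floor (a point): Centre of the floor of the fixed wooden gluing tray, 141 (x) by 188 (y) inside; floor 6 above the bench, walls 8 thick, 12 above the floor. It is 3 by 4 squares of 47; the pieces fill it with 3 of play all round each. Nothing is left over and there is more than one way.
- bottle_stand: Fixed wooden stand 70 (x) by 250 (y) by 30 high, with three white glue bottles (52 across) fixed in it at y = -80, 0 and +80. Origin: centre of its underside. The bottles' shoulders are 80 above the bench; on each stands a nozzle 14 across and 28 high (top 108). A bottle without a cap shows its nozzle.
- cap0: Loose grey round cap, 40 across, 46 high, hollow (34 inside), open below; 30 g. It stands over a bottle's nozzle on the shoulder, top 126 above the bench: lift it straight up by more than 30. Origin: centre of its underside; z to its closed top. One of the three may be absent (None).
- cap1: Loose grey round cap, 40 across, 46 high, hollow (34 inside), open below; 30 g. It stands over a bottle's nozzle on the shoulder, top 126 above the bench: lift it straight up by more than 30. Origin: centre of its underside; z to its closed top. One of the three may be absent (None).
- cap2: Loose grey round cap, 40 across, 46 high, hollow (34 inside), open below; 30 g. It stands over a bottle's nozzle on the shoulder, top 126 above the bench: lift it straight up by more than 30. Origin: centre of its underside; z to its closed top. One of the three may be absent (None).
- cap_rack_in (a point): Centre of the inner floor of the aluminium cap rack, fixed to the bench: a box 182 (x) by 64 (y) by 26 high, walls and dividers 5 thick, floor 5 above the bench, walls 21 above the floor, with three bays 54 by 54 centred at x = -59, 0 and +59 in this frame.
- tape: Roll of tape, 64 across, 20 high: leave it alone. Origin: centre of its underside.
- knife: Filling knife, 150 long, lying along its x: leave it alone.
- driver: Screwdriver, 160 long, lying along its x: leave it alone.
- brush: Brush, 160 long, lying along its x: leave it alone.
- rubble: Lump of grey rubble, 50 by 40 by 40 high: leave it alone. Origin: centre of its underside.
- water_cup: White cup, 72 across, 80 high: leave it alone. Origin: centre of its underside.
There are look-alikes about, which are no part of the job. Leave any turquoise look-alike of the cap1 alone. Leave any purple look-alike of the wall_corner alone.

How it is judged:
By the outcome, as a careful person would: the job done as asked, in the order asked, and still so for the second after the job is handed in, with the robot touching nothing.
Of cap0, cap1, cap2 only 2 to 3 are there at a start; the rules pass over those that are not, and their reading is None.
At some moment in a run one of wall_hook, wall_long, wall_corner, wall_short may be knocked a few centimetres aside while the robot is not near it.
It also fails if it takes over 210 s, if anything falls off the work surface, if the arm or the gripper's body presses on something with over 40 N, if the wrist force passes 120 N, or if a joint passes its speed limit or range.

## Working session

There is one attempt and no reset: what is moved stays moved. The work goes in short steps, Python scripts to look and compute and a shell command to move; the robot and the scene stay as the last step left them, time stands still between calls to the robot, and variables do not carry over. Pictures are saved under pics/ and viewed, and the job is handed in when it is done.

```bash
ls; mkdir -p pics; python3 - <<'E'
from plant import telemetry, imaging, r
import cv2
s=telemetry.get_state()
print({k:s[k] for k in('clock','q','tool_pos','eef_rot','opening')})
for n in('scene','top','wrist'):
    p=imaging.snapshot(n)
    cv2.imwrite(f'pics/a_{n}.png',p['image'])
    print(n,{k:p[k] for k in p if k!='image'})
E
```

```text
pics
{'clock': 0.0, 'q': array([ 1.3228099 ,  0.68995973, -0.19451164,  1.56632813,  0.15733906,
        0.90249175, -0.21508953]), 'tool_pos': array([ 0.17354406, -0.5997185 ,  0.2057294 ]), 'eef_rot': array([ 9.90082462e-01,  1.40484578e-01, -2.05896226e-04, -8.71842340e-04]), 'opening': 1.0030633704293066}
scene {'camera_matrix': array([[475.62965573,   0.        , 320.7848126 ],
       [  0.        , 475.62965573, 234.37336852],
       [  0.        ,   0.        ,   1.        ]]), 'R': array([[-0.59096317,  0.80667395, -0.0062979 ],
       [ 0.49245866,  0.35456596, -0.794838  ],
       [-0.63894209, -0.47282144, -0.606789  ]]), 't': array([ 0.320797  , -0.22863644,  1.57904094]), 'shot': 1}
top {'camera_matrix': array([[536.14058451,   0.        , 320.76606185],
       [  0.        , 536.14058451, 234.041848  ],
       [  0.        ,   0.        ,   1.        ]]), 'R': array([[ 0.02769792, -0.99961287,  0.00263419],
       [-0.97659396, -0.02762222, -0.21331024],
       [ 0.21330042,  0.00333572, -0.97698096]]), 't': array([0.04151477, 0.6093526 , 1.21415825]), 'shot': 2}
wrist {'camera_matrix': array([[335.59510387,   0.        , 323.6805883 ],
       [  0.        , 335.59510387, 240.08374077],
       [  0.        ,   0.        ,   1.        ]]), 'hand_eye': array([[ 6.23800106e-04, -9.56056878e-01, -2.93180588e-01,
         7.56956238e-02],
       [ 9.99999714e-01,  4.70855973e-04,  5.92245338e-04,
         8.37112186e-04],
       [-4.28174397e-04, -2.93180874e-01,  9.56056898e-01,
        -1.76365508e-01],
       [ 0.00000000e+00,  0.00000000e+00,  0.00000000e+00,
         1.00000000e+00]]), 'shot': 3}
```

View pics/a_top.png

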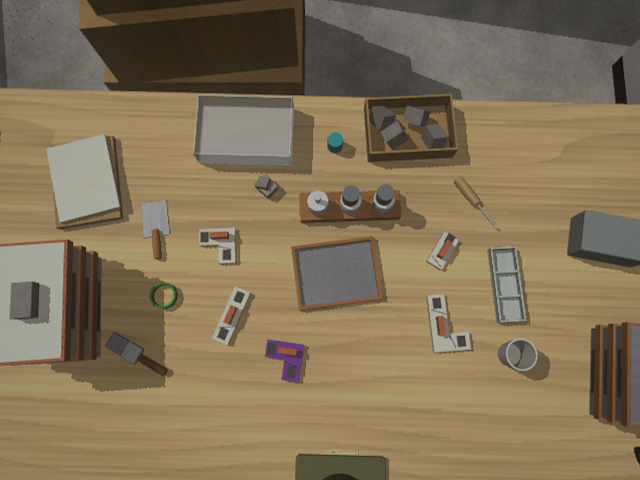

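View pics/a_scene.png

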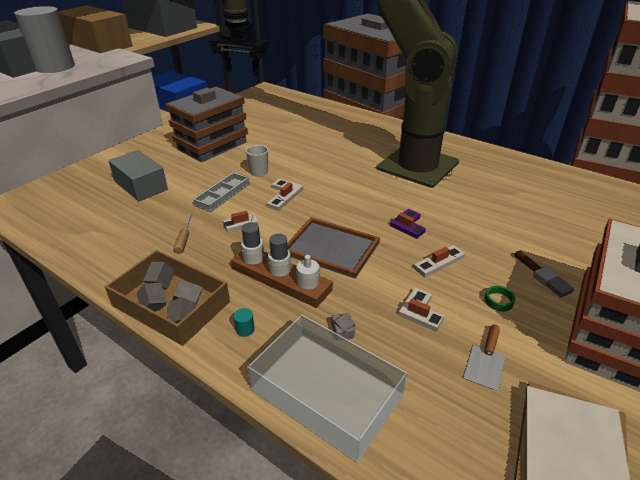

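View pics/a_wrist.png

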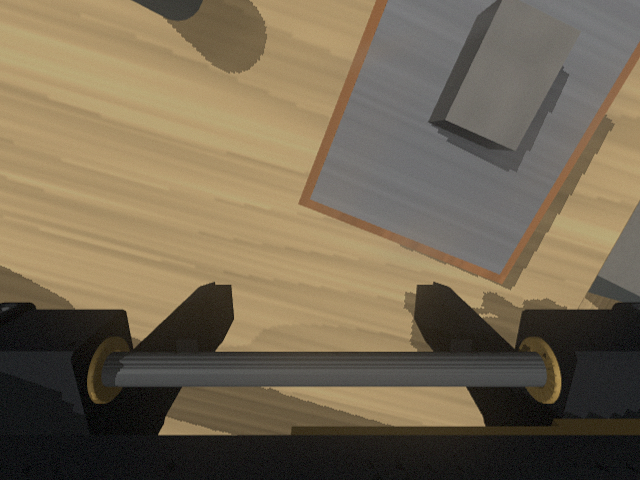

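```bash
cat > h.py <<'E'
import numpy as np, cv2
from scipy.optimize import minimize
from scipy.spatial.transform import Rotation as Ro
from plant import telemetry, imaging, r
def box(x0,x1,y0,y1,z0,z1): return np.array([[x,y,z] for x in(x0,x1) for y in(y0,y1) for z in(z0,z1)],float)/1000
M={'wall_hook':[box(-67.5,67.5,-44,-3,0,14),box(26.5,67.5,-44,44,0,14),box(-15,29,-30.5,-16.5,14,38)],
'wall_long':[box(-67.5,67.5,-20.5,20.5,0,14),box(-22,22,-7,7,14,38)],
'wall_corner':[box(-44,-3,-44,44,0,14),box(-44,44,3,44,0,14),box(-30.5,-16.5,-14,30,14,38)],
'wall_short':[box(-44,44,-20.5,20.5,0,14),box(-22,22,-7,7,14,38)],
'bottle_stand':[box(-35,35,-125,125,0,30)]}
RAIL={'wall_hook':(7,-23.5,0),'wall_long':(0,0,0),'wall_corner':(-23.5,8,90),'wall_short':(0,0,0)}
def cam(p,s=None):
    """K,R,t with world->camera"""
    K=p['camera_matrix']
    if 'R' in p: return K,p['R'],p['t']
    H=p['hand_eye']; T=np.eye(4);T[:3,:3]=Ro.from_quat(s['eef_rot']).as_matrix();T[:3,3]=s['tool_pos']
    I=np.linalg.inv(T@H); return K,I[:3,:3],I[:3,3]
def proj(c,X):
    K,R,t=c; Y=np.atleast_2d(X)@R.T+t; u=Y@K.T; return u[:,:2]/u[:,2:]
def unproj(c,uv,z):
    K,R,t=c; uv=np.atleast_2d(np.asarray(uv,float)); d=np.c_[uv,np.ones(len(uv))]@np.linalg.inv(K).T@R; C=-R.T@t
    return C+d*((z-C[2])/d[:,2:])
def place(X,pose,z=0):
    a=np.deg2rad(pose[2]);c,s=np.cos(a),np.sin(a)
    return np.c_[X[:,0]*c-X[:,1]*s+pose[0],X[:,0]*s+X[:,1]*c+pose[1],X[:,2]+z]
def sil(c,name,pose,z=0,S=2):
    im=np.zeros((480*S,640*S),np.uint8)
    for b in M[name]:
        P=proj(c,place(b,pose,z)); P=np.clip(P,-3000,3000)
        h=cv2.convexHull(np.round(((P+.5)*S-.5)*16).astype(np.int32)); cv2.fillConvexPoly(im,h,255,shift=4,lineType=cv2.LINE_AA)
    return im
def fit(c,name,mask,init=None,z=0,S=2):
    tgt=cv2.resize(mask.astype(np.uint8)*255,None,fx=S,fy=S,interpolation=cv2.INTER_LINEAR).astype(float)/255
    def cost(p):
        a=sil(c,name,[p[0]/1000,p[1]/1000,p[2]],z,S)/255.
        return 1-np.minimum(a,tgt).sum()/np.maximum(a,tgt).sum()
    if init is None:
        v,u=np.nonzero(mask); X=unproj(c,[u.mean(),v.mean()],.01)[0]
        st=[[X[0]*1e3,X[1]*1e3,y] for y in range(0,360,30)]
    else: st=[[init[0]*1e3,init[1]*1e3,init[2]]]
    def run(s,d,n): return minimize(cost,s,method='Nelder-Mead',options=dict(initial_simplex=np.array(s)+np.array([[0,0,0],[d,0,0],[0,d,0],[0,0,d]]),maxiter=n,xatol=.05,fatol=1e-5))
    best=sorted([run(s,12,40) for s in st],key=lambda q:q.fun)[:2]
    b=min([run(q.x,3,150) for q in best],key=lambda q:q.fun)
    return [b.x[0]/1e3,b.x[1]/1e3,b.x[2]%360],b.fun
def snap(n):
    s=telemetry.get_state(); p=imaging.snapshot(n); return p,cam(p,s),s
def tyaw(s):  # world angle (deg) of the tool's x axis
    X=Ro.from_quat(s['eef_rot']).as_matrix()[:,0]; return np.rad2deg(np.arctan2(X[1],X[0]))
def go(x,y,z,yaw=None,half=True):
    """row shift to reach TCP x,y,z with tool-x at world angle yaw (deg), mod 180 if half"""
    s=telemetry.get_state();R=Ro.from_quat(s['eef_rot']).as_matrix();a=tyaw(s)
    d=R.T@(np.array([x,y,z])-s['tool_pos']); m=180 if half else 360
    t=0 if yaw is None else -(((yaw-a)+m/2)%m-m/2)
    print('clock %.2f tcp'%s['clock'],np.round(s['tool_pos'],4),'yaw %.1f'%a,'q7 %.2f'%s['q'][6],'F',np.round(s['contact_force'],1),'op %.3f'%s['opening'])
    print('  row shift',np.round(d,4),'turn %.1f'%t,'|d| %.3f'%np.linalg.norm(d),' alt turn %.1f'%(t-180*np.sign(t)))
E
python3 - <<'E'
from h import *
for n in('top','scene'):
    p,c,s=snap(n)
    vis=p['image'].copy()
    for k in M:
        for d in imaging.trace(p,k)[:3]:
            m=d['pixels']
            if m.sum()<50: continue
            f,e=fit(c,k,m)
            print(n,k,'%.2f'%d['score'],np.round(d['rect']),np.round(f,4),'1-iou %.3f'%e)
            if d['score']>.3:
                cs,_=cv2.findContours((sil(c,k,f,S=1)>127).astype(np.uint8),0,1);cv2.drawContours(vis,cs,-1,(0,255,0),1)
    for k in('cap0','tray_floor','cap_rack_in'):
        for d in imaging.place_of(p,k)[:4]:
            L=d['location'];print(n,k,'%.2f'%d['score'],np.round(L,1),np.round(unproj(c,[L[1],L[0]],{'cap0':.08,'tray_floor':.006}.get(k,.005)),4))
    cv2.imwrite(f'pics/b_{n}.png',vis)
E
```

```text
top wall_hook 0.80 [425. 293. 472. 354.] [  0.4121  -0.2528 186.0119] 1-iou 0.047
top wall_long 0.95 [212. 288. 249. 342.] [  0.4131   0.2708 159.0214] 1-iou 0.066
top wall_long 0.64 [427. 296. 471. 352.] [  0.4088  -0.2306 188.7906] 1-iou 0.294
top wall_corner 0.97 [266. 338. 302. 380.] [3.103000e-01 1.410000e-01 1.737551e+02] 1-iou 0.060
top wall_corner 0.87 [200. 228. 235. 262.] [  0.5819   0.3155 183.7729] 1-iou 0.040
top wall_corner 0.30 [375. 183. 391. 206.] [ 0.752  -0.0844 66.5754] 1-iou 0.684
top wall_short 0.78 [426. 235. 457. 271.] [  0.5874  -0.2434 149.7326] 1-iou 0.078
top bottle_stand 0.92 [297. 192. 400. 226.] [ 6.916000e-01 -1.050000e-02  1.827196e+02] 1-iou 0.201
top cap0 0.79 [196.8 349.3] [[ 0.6981 -0.0073  0.08  ]]
top cap0 0.79 [144.2 335.5] [[0.831  0.0287 0.08  ]]
top cap0 0.58 [198.  384.3] [[ 0.6975 -0.0912  0.08  ]]
top tray_floor 0.65 [274.2 335.9] [[0.5209 0.0187 0.006 ]]
top cap_rack_in 0.66 [286.9 507.1] [[ 0.5015 -0.4017  0.005 ]]
top cap_rack_in 0.65 [204.1 472.6] [[ 0.7098 -0.324   0.005 ]]
scene wall_hook 0.67 [269. 180. 301. 207.] [  0.4093  -0.255
[... 255 characters left out ...]
e-01 1.404000e-01 1.742282e+02] 1-iou 0.085
scene wall_corner 0.65 [395. 290. 443. 330.] [  0.5829   0.314  183.5168] 1-iou 0.056
scene wall_short 0.64 [227. 213. 259. 229.] [  0.5836  -0.2484 155.8178] 1-iou 0.188
scene bottle_stand 0.69 [231. 242. 332. 307.] [ 6.882000e-01 -1.390000e-02  1.835687e+02] 1-iou 0.137
scene bottle_stand 0.52 [244. 144. 270. 178.] [  0.2699  -0.4701 134.3636] 1-iou 0.351
scene cap0 0.82 [245.4 250. ] [[ 0.7074 -0.0852  0.08  ]]
scene cap0 0.82 [256.2 277.3] [[ 0.7    -0.0074  0.08  ]]
scene cap0 0.79 [329.1 246.8] [[0.9007 0.0866 0.08  ]]
scene tray_floor 0.86 [244.8 330.4] [[0.5192 0.0137 0.006 ]]
scene cap_rack_in 0.90 [190.7 222.4] [[ 0.4949 -0.4075  0.005 ]]
```

```bash
python3 -c "
from h import *
go(.42,-.38,.30,0)"
```

```text
clock 1.05 tcp [ 0.1738 -0.6004  0.2066] yaw 16.1 q7 -0.22 F [-0.5 -0.   0.7] op 0.999
  row shift [ 0.2977 -0.1432 -0.0934] turn 16.1 |d| 0.343  alt turn -163.9
```

```bash
python3 -m creep '[[0,0.03,-0.02,-0.04,5],[0,0.06,-0.05,-0.08,10],[0,0.11,-0.07,-0.09,16],[0,0.17,-0.09,-0.09,16],[0,0.22,-0.11,-0.09,16],[0,0.27,-0.13,-0.09,16],[0,0.299,-0.142,-0.093,16],[0,0.299,-0.142,-0.093,16]]'; python3 -c "
from h import *
go(.42,-.38,.30,0)
p,c,s=snap('wrist');cv2.imwrite('pics/c1.png',p['image'])"
```

```text
clock: 2.05
tool_pos: [0.4243, -0.3783, 0.2997]
eef_rot: [1.0, 0.004, 0.001, -0.0]
contact_force: [0.1, -1.0, -0.4]
opening: 0.999
clock 2.05 tcp [ 0.4243 -0.3783  0.2997] yaw 0.5 q7 -0.99 F [ 0.1 -1.  -0.4] op 0.999
  row shift [-0.0043  0.0016 -0.0003] turn 0.5 |d| 0.005  alt turn -179.5
```

View pics/c1.png

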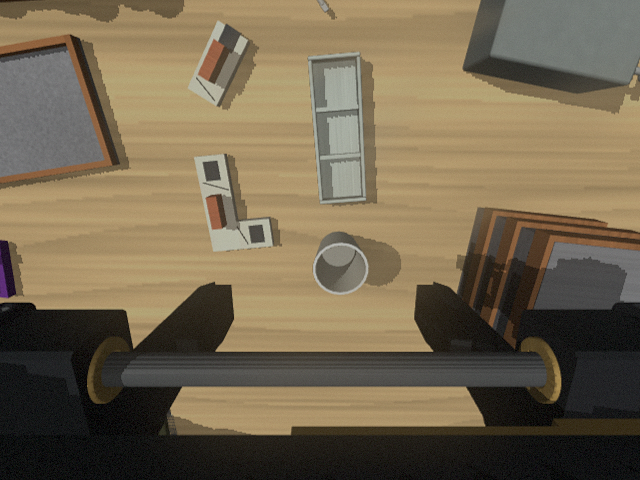

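```bash
cat >> h.py <<'E'
def rect(x0,x1,y0,y1,z): return np.array([[x0,y0,z],[x1,y0,z],[x1,y1,z],[x0,y1,z],[x0,y0,z]],float)/1000
# frames: tray at floor centre of tray, z from bench; rack likewise
W={'tray':[rect(-70.5,70.5,-94,94,18),rect(-78.5,78.5,-102,102,18)],
'rack':[rect(-91,91,-32,32,26)]+[rect(x-27,x+27,-27,27,26) for x in(-59,0,59)]}
def efit(p,c,name,init,vis=None):
    g=cv2.cvtColor(p['image'],cv2.COLOR_BGR2GRAY); e=cv2.Canny(cv2.GaussianBlur(g,(3,3),0),30,80)
    D=cv2.distanceTransform(255-e,cv2.DIST_L2,5)
    P=np.concatenate([np.concatenate([np.linspace(a,b,40) for a,b in zip(q[:-1],q[1:])]) for q in W[name]])
    def cost(x,full=False):
        u=proj(c,place(P,[x[0]/1e3,x[1]/1e3,x[2]])); ok=(u[:,0]>2)&(u[:,0]<637)&(u[:,1]>2)&(u[:,1]<290)
        d=cv2.remap(D,u[:,:1].astype(np.float32),u[:,1:].astype(np.float32),cv2.INTER_LINEAR,borderValue=9)[:,0]
        return np.minimum(d,4)[ok].mean() if ok.sum()>50 else 9
    b=None
    for dx in(-8,-4,0,4,8):
        for dy in(-8,-4,0,4,8):
            for da in(-3,0,3):
                s=np.array([init[0]*1e3+dx,init[1]*1e3+dy,init[2]+da]); v=cost(s)
                if b is None or v<b[0]: b=(v,s)
    q=minimize(cost,b[1],method='Nelder-Mead',options=dict(initial_simplex=b[1]+np.array([[0,0,0],[3,0,0],[0,3,0],[0,0,2]])))
    x=[q.x[0]/1e3,q.x[1]/1e3,q.x[2]]
    if vis is not None:
        for w in W[name]: cv2.polylines(vis,[np.round(proj(c,place(w,x))*8).astype(np.int32)],False,(0,255,0),1,cv2.LINE_AA,3)
    return x,q.fun
def pieces(p,c,names,vis=None,init=None):
    out={}
    for k in names:
        for d in imaging.trace(p,k)[:2]:
            m=d['pixels']
            if m.sum()<50 or d['score']<.3: continue
            f,e=fit(c,k,m,init)
            print(k,'%.2f'%d['score'],np.round(d['rect']),np.round(f,4),'1-iou %.3f'%e)
            if vis is not None:
                cs,_=cv2.findContours((sil(c,k,f,S=1)>127).astype(np.uint8),0,1);cv2.drawContours(vis,cs,-1,(255,255,0),1)
            if k not in out or e<out[k][1]: out[k]=(f,e)
    return out
E
python3 - <<'E'
from h import *
p,c,s=snap('wrist'); v=p['image'].copy()
pieces(p,c,['wall_hook','wall_short'],v)
print(np.round(unproj(c,[(308,57),(359,53),(367,201),(320,204)],.026),4))
print(efit(p,c,'rack',[.497,-.404,93],v))
cv2.imwrite('pics/c2.png',v)
E
```

```text
wall_hook 0.58 [192. 152. 272. 249.] [  0.4115  -0.255  186.2672] 1-iou 0.049
wall_short 0.78 [186.  19. 246. 106.] [  0.5858  -0.245  149.1205] 1-iou 0.041
[[ 0.5899 -0.3618  0.026 ]
 [ 0.5945 -0.4229  0.026 ]
 [ 0.4156 -0.4402  0.026 ]
 [ 0.4111 -0.3766  0.026 ]]
([np.float64(0.49804959650499875), np.float64(-0.3969020026006349), np.float64(95.56521855257097)], np.float64(2.348329544067383))
```

View pics/c2.png

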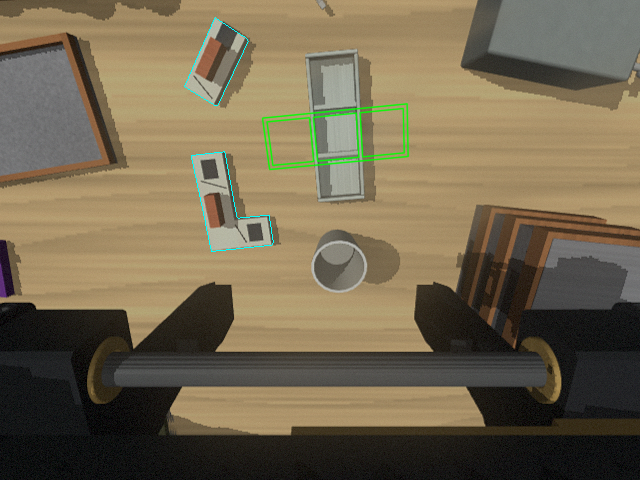

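```bash
python3 -c "
from h import *
p,c,s=snap('wrist')
print(efit(p,c,'rack',[.5027,-.4004,5]))
go(.43,.0,.30,5)"
```

```text
([np.float64(0.506750353839427), np.float64(-0.3958544471183162), np.float64(5.090355969436842)], np.float64(0.6961421370506287))
clock 2.30 tcp [ 0.4199 -0.3823  0.2995] yaw -0.0 q7 -0.99 F [-0.   0.5  0.3] op 0.999
  row shift [ 0.0099 -0.3823 -0.0008] turn -5.0 |d| 0.382  alt turn 175.0
```

```bash
python3 -m creep '[[0,0.005,-0.06,0,-2],[0,0.005,-0.12,0,-5],[0,0.005,-0.18,0,-5],[0,0.005,-0.24,0,-5],[0,0.005,-0.3,0,-5],[0,0.005,-0.36,0,-5],[0,0.005,-0.379,0,-5],[0,0.005,-0.379,0,-5],[0,0.005,-0.379,0,-5]]'; python3 - <<'E'
from h import *
p,c,s=snap('wrist'); v=p['image'].copy()
go(.43,0,.3,5)
print(efit(p,c,'tray',[.519,.015,5],v))
print(efit(p,c,'rack',[.5027,-.4004,5],v))
pieces(p,c,['wall_hook','wall_long','wall_short','wall_corner'],v)
cv2.imwrite('pics/d1.png',v)
E
```

```text
clock: 3.42
tool_pos: [0.4255, -0.0038, 0.2995]
eef_rot: [0.999, 0.043, -0.0, 0.0]
contact_force: [0.5, -0.6, 0.1]
opening: 0.998
clock 3.48 tcp [ 0.4255 -0.0039  0.2994] yaw 4.9 q7 -1.70 F [-1.3 -0.7 -0.2] op 0.999
  row shift [ 0.0048 -0.0035 -0.0006] turn -0.1 |d| 0.006  alt turn 179.9
([np.float64(0.5235076076167436), np.float64(0.01802950719146982), np.float64(9.07775555285651)], np.float64(1.1060123443603516))
([np.float64(0.5065924678296925), np.float64(-0.3923499724701287), np.float64(6.7574582758488155)], np.float64(1.0576698780059814))
wall_hook 0.56 [457. 168. 526. 265.] [  0.4124  -0.2536 186.0143] 1-iou 0.035
wall_long 0.94 [100. 130. 158. 236.] [  0.4125   0.2684 159.4213] 1-iou 0.044
wall_short 0.61 [481.  45. 558. 126.] [ 5.86800e-01 -2.43900e-01  3.27947e+02] 1-iou 0.069
wall_corner 0.97 [191. 231. 253. 296.] [3.106000e-01 1.398000e-01 1.734156e+02] 1-iou 0.074
wall_corner 0.92 [ 31.   4. 124.  88.] [  0.5818   0.3132 184.1386] 1-iou 0.024
```

View pics/d1.png

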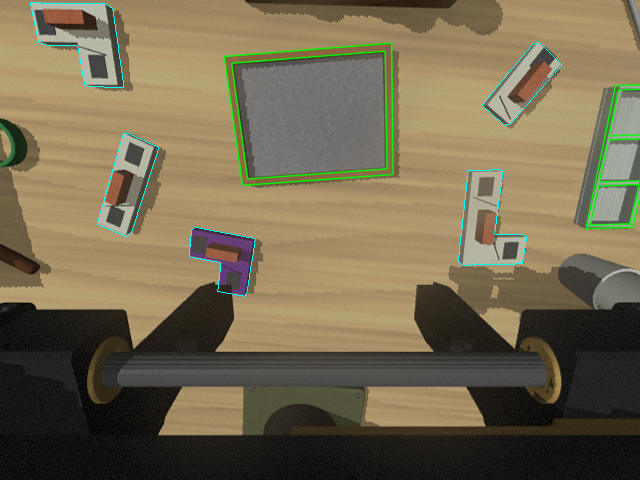

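```bash
python3 - <<'E'
from h import *
v=cv2.imread('pics/d1.png'); p,c,s=snap('wrist'); 
cv2.imwrite('pics/d2.png',cv2.resize(p['image'][35:195,215:405],None,fx=4,fy=3.7,interpolation=cv2.INTER_CUBIC))
cv2.imwrite('pics/d3.png',cv2.resize(v[35:195,215:405],None,fx=4,fy=3.7,interpolation=cv2.INTER_CUBIC))
E
```

```text
(no output)
```

View pics/d2.png

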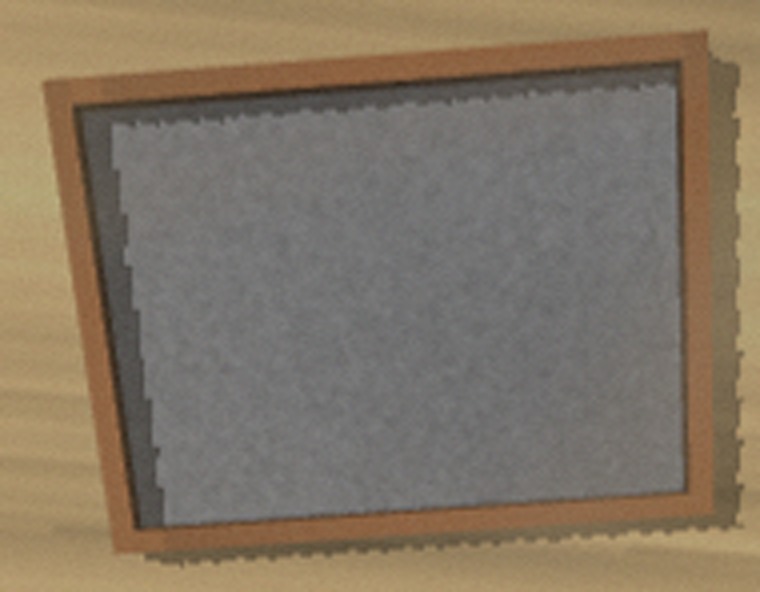

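View pics/d3.png

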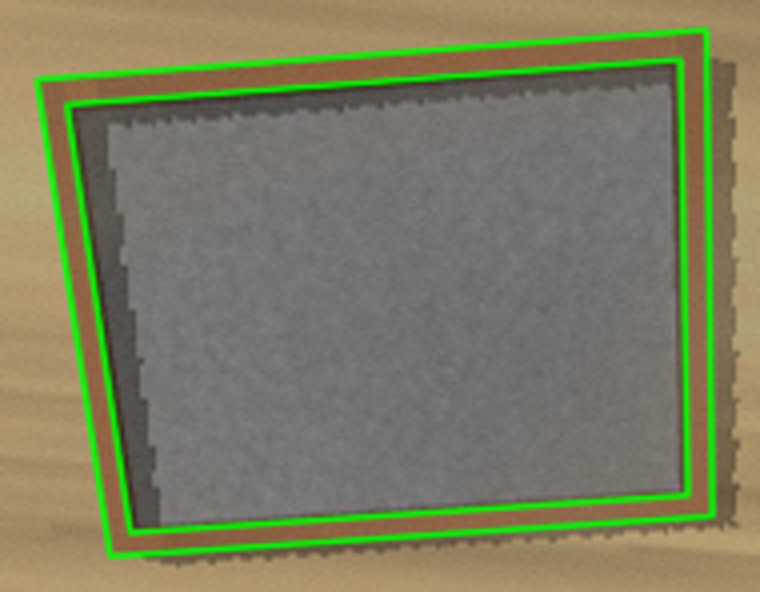

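```bash
python3 - <<'E'
from h import *
p,c,s=snap('wrist'); print(efit(p,c,'tray',[.5235,.018,9]))
T=np.array([.5235,.018])
p,c,s=snap('top'); print('top',efit(p,c,'tray',[.52,.017,7])); print('rack',efit(p,c,'rack',[.503,-.4,5]))
E
```

```text
([np.float64(0.5234962655862488), np.float64(0.018073114883719776), np.float64(9.10003814172745)], np.float64(1.0521578788757324))
top ([np.float64(0.5249740485232294), np.float64(0.018853831630797638), np.float64(9.193953632849132)], np.float64(1.5460959672927856))
rack ([np.float64(0.5071560861500275), np.float64(-0.39641179399705206), np.float64(5.019325461731218)], np.float64(0.6048895120620728))
```

```bash
cat >> h.py <<'E'
TRAY=[.5237,.0182,9.1]
SLOT={'wall_hook':(0,0,180),'wall_long':(0,70.5,0),'wall_corner':(23.5,-47,270),'wall_short':(-23.5,-70.5,0)}
def comp(A,b):
    q=place(np.array([[b[0]/1e3,b[1]/1e3,0]]),A)[0]; return [q[0],q[1],A[2]+b[2]]
def railof(name,pose): return comp(pose,RAIL[name])
def slotpose(name): return comp(TRAY,SLOT[name])
def pick(name,pose,z):
    R=railof(name,pose); print('rail',np.round(R,4)); go(R[0],R[1],z,R[2])
def put(name,z): pick(name,slotpose(name),z)
E
python3 -c "
from h import *
pick('wall_hook',[.4122,-.254,186.1],.12)
for k in SLOT: print(k,np.round(railof(k,slotpose(k)),4))"
```

```text
rail [  0.4027  -0.2314 186.1   ]
clock 3.83 tcp [ 0.4256 -0.0022  0.2995] yaw 5.1 q7 -1.70 F [-0.1 -0.5  0.1] op 0.998
  row shift [-0.0431  0.2262  0.1795] turn -1.0 |d| 0.292  alt turn 179.0
wall_hook [5.131e-01 4.030e-02 1.891e+02]
wall_long [0.5125 0.0878 9.1   ]
wall_corner [  0.5585  -0.     369.1   ]
wall_short [ 0.5116 -0.0551  9.1   ]
```

```bash
python3 -m creep '[[0,-0.01,0.05,0.03,-1],[0,-0.02,0.1,0.06,-1],[0,-0.03,0.15,0.09,-1],[0,-0.04,0.2,0.12,-1],[0,-0.043,0.226,0.15,-1],[0,-0.043,0.226,0.18,-1],[0,-0.043,0.226,0.18,-1],[0,-0.043,0.226,0.18,-1]]'; python3 - <<'E'
from h import *
p,c,s=snap('wrist'); v=p['image'].copy();cv2.imwrite('pics/e1.png',v)
pieces(p,c,['wall_hook'],v)
pick('wall_hook',[.4122,-.254,186.1],.019)
E
```

```text
clock: 4.82
tool_pos: [0.4036, -0.2305, 0.1203]
eef_rot: [0.999, 0.054, 0.0, 0.0]
contact_force: [-0.3, -0.4, 0.4]
opening: 1.003
wall_hook 0.82 [302. 140. 399. 292.] [  0.4112  -0.2545 186.4755] 1-iou 0.052
rail [  0.4027  -0.2314 186.1   ]
clock 4.92 tcp [ 0.404  -0.2307  0.1207] yaw 6.2 q7 -1.28 F [-0.4 -0.1 -0.6] op 1.007
  row shift [-0.0015  0.0004  0.1017] turn 0.1 |d| 0.102  alt turn -179.9
```

View pics/e1.png

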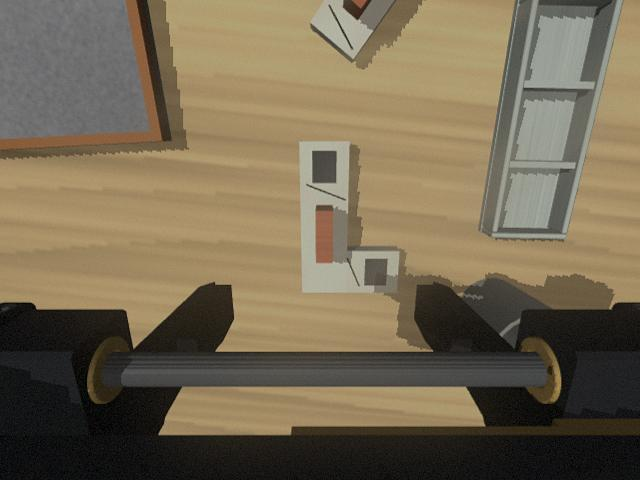

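```bash
python3 -m creep '[[0,-0.001,0,0.04,0],[0,-0.001,0,0.08,0],[0,-0.001,0,0.102,0],[0,-0.001,0,0.102,0],[120,-0.001,0,0.102,0],[255,-0.001,0,0.102,0],[255,-0.001,0,0.102,0],[255,-0.001,0,0.102,0],[255,-0.001,0,0.102,0],[255,-0.001,0,0.102,0]]' 25; python3 -c "
from h import *
put('wall_hook',.1)"
```

```text
clock: 6.18
tool_pos: [0.402, -0.2309, 0.0175]
eef_rot: [0.999, 0.054, -0.0, 0.0]
contact_force: [-0.6, 0.5, -0.9]
opening: 0.342
rail [5.131e-01 4.030e-02 1.891e+02]
clock 6.17 tcp [ 0.402  -0.2309  0.0175] yaw 6.1 q7 -1.32 F [-0.6  0.5 -0.9] op 0.342
  row shift [ 0.1394 -0.2577 -0.0825] turn -3.0 |d| 0.304  alt turn 177.0
```

```bash
python3 -m creep '[[255,0,0,0,0],[255,0,0,0,0],[255,0,0,0,0],[255,0,0,-0.03,0],[255,0,0,-0.06,0],[255,0,0,-0.08,0],[255,0,0,-0.08,0]]' 25; python3 -c "
from h import *
p,c,s=snap('wrist'); v=p['image'].copy();cv2.imwrite('pics/e2.png',v)
put('wall_hook',.1)"
```

```text
clock: 7.05
tool_pos: [0.4028, -0.2313, 0.0986]
eef_rot: [0.999, 0.053, 0.001, 0.001]
contact_force: [0.2, -0.6, -1.3]
opening: 0.005
rail [5.131e-01 4.030e-02 1.891e+02]
clock 7.10 tcp [ 0.4022 -0.231   0.0977] yaw 6.1 q7 -1.30 F [ 0.6  0.5 -0.6] op 0.006
  row shift [ 0.1392 -0.2579 -0.0023] turn -3.0 |d| 0.293  alt turn 177.0
```

View pics/e2.png

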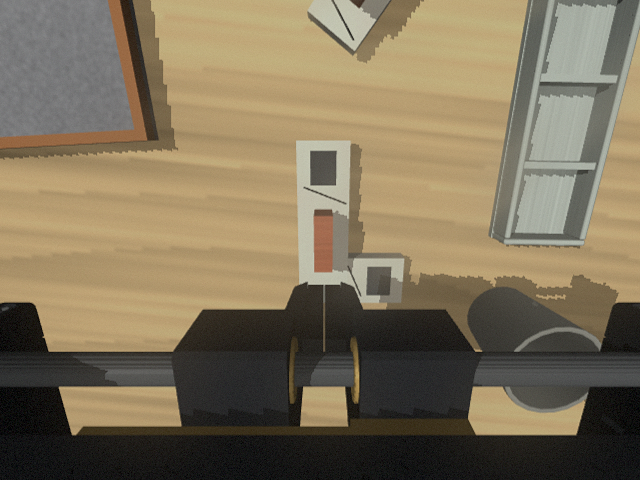

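```bash
python3 -m creep '[[0,0,0,0,0],[0,0,0,0,0],[0,0,0,0,0],[0,0,0,0,0],[0,0,0,0,0],[0,0,0,0,0],[0,0,0,0,0],[0,0,0,0,0]]' 25; python3 - <<'E'
from h import *
p,c,s=snap('wrist'); v=p['image'].copy();cv2.imwrite('pics/e1.png',v)
f=pieces(p,c,['wall_hook'],v)['wall_hook'][0]
pick('wall_hook',f,.017)
E
```

```text
clock: 8.1
tool_pos: [0.402, -0.2309, 0.0975]
eef_rot: [0.999, 0.054, 0.0, 0.0]
contact_force: [0.1, 0.2, 0.2]
opening: 0.889
wall_hook 0.92 [299. 137. 405. 302.] [  0.4117  -0.2543 186.3734] 1-iou 0.034
rail [  0.4021  -0.2317 186.3734]
clock 8.20 tcp [ 0.402  -0.2309  0.0975] yaw 6.1 q7 -1.30 F [-0.3 -0.2  0.2] op 0.978
  row shift [-0.      0.0008  0.0805] turn -0.2 |d| 0.081  alt turn 179.8
```

```bash
python3 -m creep '[[60,0,0.001,0.04,0],[90,0,0.001,0.08,0],[120,0,0.001,0.081,0],[255,0,0.001,0.081,0],[255,0,0.001,0.081,0],[255,0,0.001,0.081,0],[255,0,0.001,0.081,0],[255,0,0.001,0.081,0],[255,0,0.001,0.081,0],[255,0,0.001,0.081,0]]' 25; python3 -m creep '[[255,0,0,0,0],[255,0,0,0,0],[255,0,0,0,0]]' 25
```

```text
clock: 9.45
tool_pos: [0.4021, -0.2318, 0.0165]
eef_rot: [0.999, 0.054, -0.0, -0.0]
contact_force: [-0.7, -0.7, -0.8]
opening: 0.003
clock: 9.82
tool_pos: [0.4021, -0.2318, 0.0165]
eef_rot: [0.999, 0.054, -0.0, 0.0]
contact_force: [-0.6, 0.4, -0.6]
opening: 0.004
```

```bash
python3 - <<'E'
from h import *
p,c,s=snap('wrist');cv2.imwrite('pics/e3.png',p['image'])
p,c,s=snap('scene');cv2.imwrite('pics/e4.png',cv2.resize(p['image'][110:270,190:390],None,fx=4,fy=3.7))
E
```

```text
(no output)
```

View pics/e3.png

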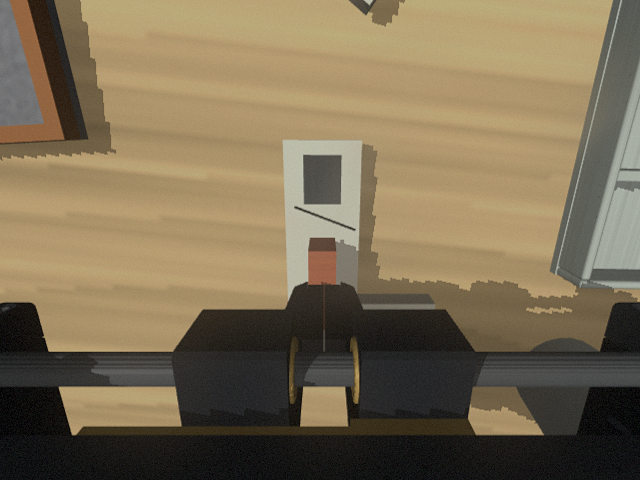

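View pics/e4.png

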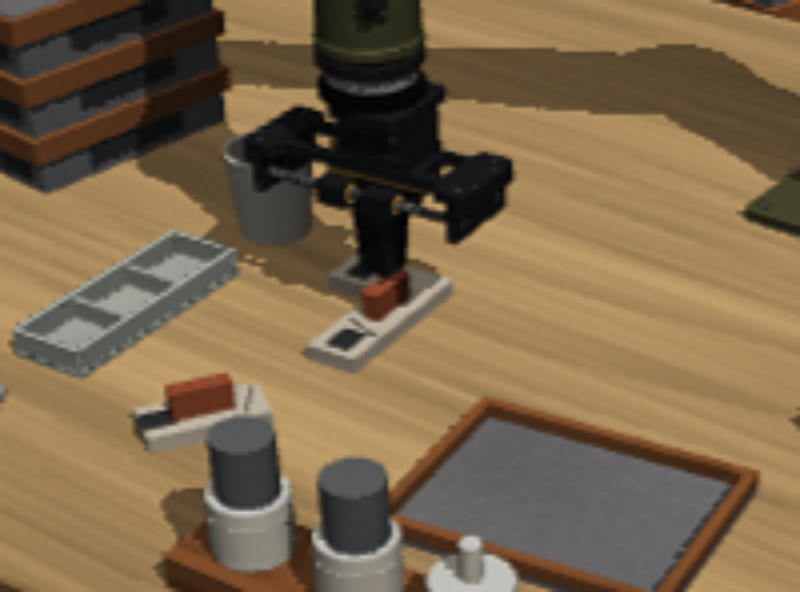

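```bash
python3 - <<'E'
from h import *
p,c,s=snap('scene');v=p['image'].copy()
R=Ro.from_quat(s['eef_rot']).as_matrix();t=s['tool_pos'];print(t)
v=cv2.resize(v[110:270,190:390],None,fx=4,fy=4)
def dot(X,col):
    u=(proj(c,X)[0]-[190,110])*4+2; cv2.circle(v,tuple(np.round(u).astype(int)),4,col,-1); print(u)
dot(t,(0,255,0)); dot(t+R@[0,0,-.064],(0,255,255)); dot(t+R@[.02,0,0],(255,0,0))
f=[.4117,-.2543,186.37]
for b in M['wall_hook'][2:]:
    for X in place(b,f): dot(X,(255,0,255))
cv2.imwrite('pics/e5.png',v[:600])
p,c,s=snap('wrist');v=p['image'].copy()
for X,col in((t,(0,255,0)),(t+R@[.02,0,0],(255,0,0)),(t+R@[0,0.02,0],(0,255,255)),(t+R@[0,0,-.019],(255,255,0)),(t+R@[0,0,-.064],(0,128,255))):
    cv2.circle(v,tuple(np.round(proj(c,X)[0]).astype(int)),3,col,-1)
cv2.imwrite('pics/e6.png',v)
E
```

```text
[ 0.40214024 -0.23188362  0.01652774]
[385.95160705 330.9428447 ]
[381.49614144 256.22532995]
[371.05033846 343.5578257 ]
[377.91500635 350.33460082]
[376.16653124 322.67572268]
[362.12488276 345.30415431]
[360.21871413 317.70346628]
[410.04724864 322.64323823]
[408.66531222 295.28934248]
[394.46400012 317.82572176]
[392.92839052 290.52976169]
```

View pics/e5.png

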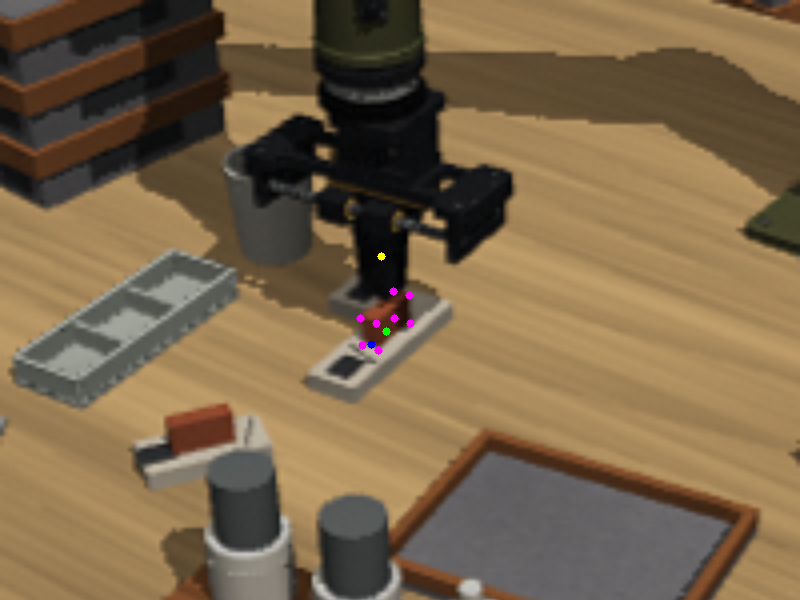

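View pics/e6.png

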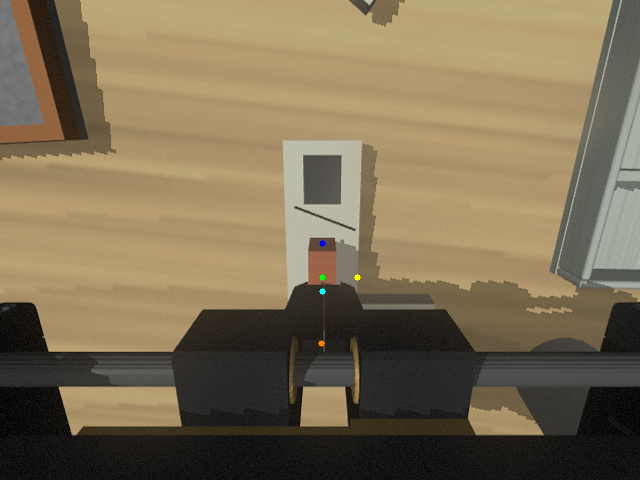

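```bash
python3 -m creep '[[130,0,0,0,0],[130,0,0,0,0],[130,0,0,0,0],[130,0,0,0,0],[130,0,0,0,0],[130,0,0,0.005,0],[130,0,0,0.01,0],[130,0,0,0.015,0],[130,0,0,0.02,0],[130,0,0,0.02,0]]' 25;  python3 - <<'E'
from h import *
go(.4021,-.2317,0,6.3)
p,c,s=snap('wrist');cv2.imwrite('pics/e7.png',p['image'])
p,c,s=snap('scene');cv2.imwrite('pics/e8.png',cv2.resize(p['image'][110:270,190:390],None,fx=4,fy=3.7))
E
```

```text
clock: 11.28
tool_pos: [0.4019, -0.2317, -0.0039]
eef_rot: [0.999, 0.054, -0.0, -0.0]
contact_force: [-0.3, 0.4, 0.9]
opening: 0.487
clock 11.28 tcp [ 0.4019 -0.2317 -0.0039] yaw 6.2 q7 -1.34 F [-0.3  0.4  0.9] op 0.487
  row shift [ 0.0002 -0.     -0.0039] turn -0.1 |d| 0.004  alt turn 179.9
```

View pics/e7.png

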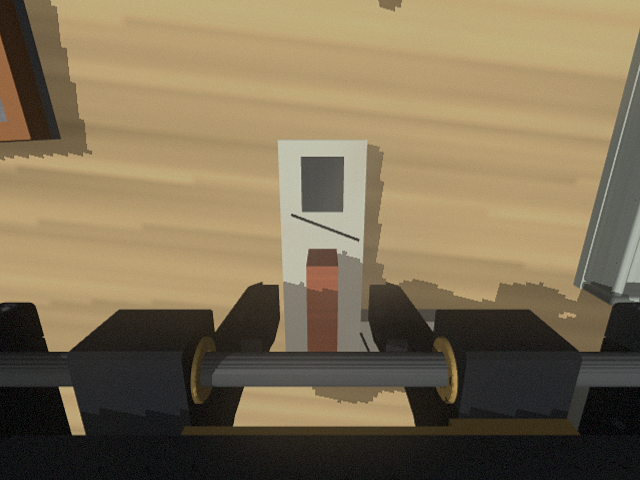

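View pics/e8.png

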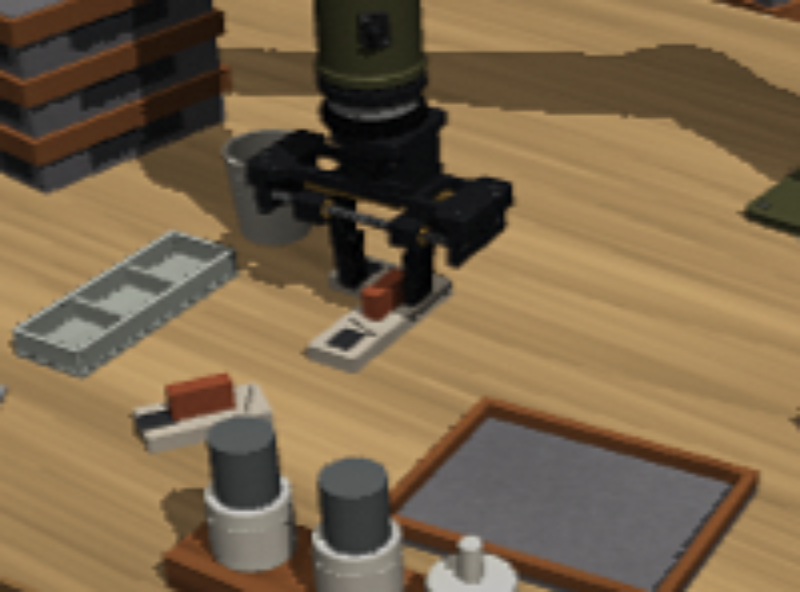

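```bash
python3 -m creep '[[130,0,0,0.002,0],[130,0,0,0.004,0],[130,0,0,0.006,0],[130,0,0,0.008,0],[130,0,0,0.01,0],[130,0,0,0.01,0]]' 25;python3 -m creep '[[130,0,0,0.001,0],[130,0,0,0.002,0],[130,0,0,0.002,0]]'
```

```text
clock: 12.12
tool_pos: [0.4021, -0.2318, -0.0136]
eef_rot: [0.999, 0.054, -0.0, -0.0]
contact_force: [0.2, -0.2, -0.3]
opening: 0.49
clock: 12.5
tool_pos: [0.4021, -0.2319, -0.0155]
eef_rot: [0.999, 0.054, 0.0, 0.0]
contact_force: [-0.1, -1.0, -0.4]
opening: 0.492
```

```bash
python3 -m creep '[[255,0,0,0,0],[255,0,0,0,0],[255,0,0,0,0],[255,0,0,0,0],[255,0,0,0,0],[255,0,0,0,0],[255,0,0,0,0]]' 25; python3 - <<'E'
from h import *
go(.4021,-.2317,0,6.3)
p,c,s=snap('wrist');cv2.imwrite('pics/e9.png',p['image'])
E
```

```text
clock: 13.38
tool_pos: [0.4021, -0.2318, -0.0155]
eef_rot: [0.999, 0.054, 0.0, 0.0]
contact_force: [0.3, 1.0, 0.8]
opening: 0.161
clock 13.38 tcp [ 0.4021 -0.2318 -0.0155] yaw 6.2 q7 -1.49 F [0.3 1.  0.8] op 0.161
  row shift [-0.     -0.0001 -0.0155] turn -0.1 |d| 0.015  alt turn 179.9
```

View pics/e9.png

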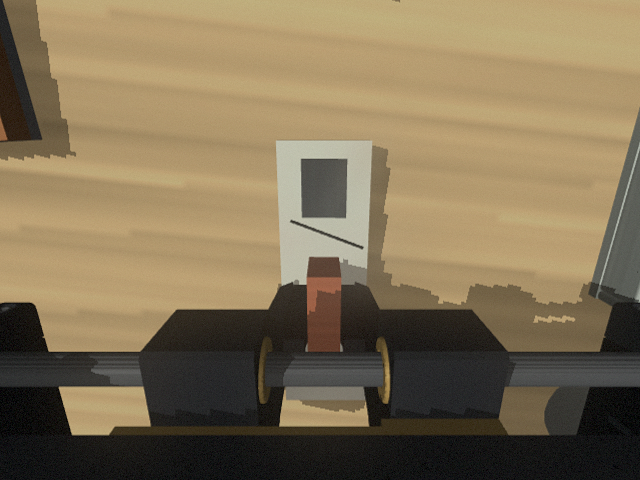

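```bash
python3 -m creep '[[255,0,0,-0.02,0],[255,0,0,-0.05,0],[255,0,0,-0.075,0],[255,0,0,-0.075,0],[255,0,0,-0.075,0]]' 25; python3 - <<'E'
from h import *
put('wall_hook',.06)
p,c,s=snap('wrist');v=p['image'].copy()
# expected: piece held so rail centre at tcp, slab bottom z = tcp z+.0155
R=np.array(railof('wall_hook',[0,0,0]))
f=telemetry.get_state();a=tyaw(f)+180
pose=comp([f['tool_pos'][0],f['tool_pos'][1],a],(-7,23.5,0))
for d in imaging.trace(p,'wall_hook')[:1]:
    print(d['score'],d['rect'],np.round(pose,4),fit(c,'wall_hook',d['pixels'],pose,f['tool_pos'][2]+.0155))
cs,_=cv2.findContours((sil(c,'wall_hook',pose,f['tool_pos'][2]+.0155,S=1)>127).astype(np.uint8),0,1);cv2.drawContours(v,cs,-1,(0,255,0),1)
cv2.imwrite('pics/e10.png',v)
E
```

```text
clock: 14.05
tool_pos: [0.4017, -0.2318, 0.0588]
eef_rot: [0.999, 0.054, -0.0, -0.0]
contact_force: [0.6, -0.1, -2.4]
opening: 0.154
rail [5.131e-01 4.030e-02 1.891e+02]
clock 14.05 tcp [ 0.4017 -0.2318  0.0588] yaw 6.1 q7 -1.47 F [ 0.6 -0.1 -2.4] op 0.154
  row shift [ 0.1398 -0.2586 -0.0012] turn -3.0 |d| 0.294  alt turn 177.0
0.82 [275.9, 138.6, 371.1, 403.5] [  0.411   -0.2543 186.1453] ([np.float64(0.41107776276004737), np.float64(-0.2550674543197707), np.float64(186.00193015946277)], np.float64(0.45380087053880525))
```

View pics/e10.png

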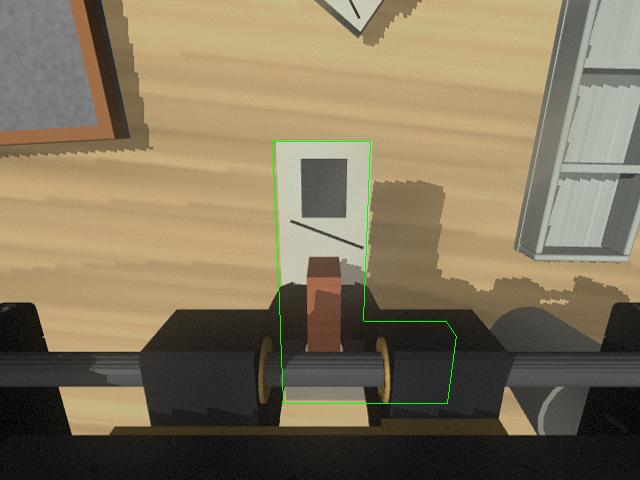

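```bash
python3 -m creep '[[255,0.02,-0.04,0,0],[255,0.05,-0.09,0,0],[255,0.08,-0.14,0,-1],[255,0.11,-0.19,0,-2],[255,0.13,-0.24,0,-3],[255,0.14,-0.259,0,-3],[255,0.14,-0.259,0,-3],[255,0.14,-0.259,0,-3]]' 25; python3 - <<'E'
from h import *
put('wall_hook',.03)
p,c,s=snap('wrist');v=p['image'].copy()
print(efit(p,c,'tray',TRAY,v))
cv2.imwrite('pics/e11.png',v)
E
```

```text
clock: 15.15
tool_pos: [0.5124, 0.0376, 0.059]
eef_rot: [0.997, 0.078, -0.001, 0.001]
contact_force: [0.2, -0.1, -1.6]
opening: 0.16
rail [5.131e-01 4.030e-02 1.891e+02]
clock 15.15 tcp [0.5124 0.0376 0.059 ] yaw 9.0 q7 -1.81 F [ 0.2 -0.1 -1.6] op 0.160
  row shift [ 0.0012 -0.0026  0.029 ] turn -0.1 |d| 0.029  alt turn 179.9
([np.float64(0.5240792516209101), np.float64(0.01784991648555761), np.float64(9.1529734946672)], np.float64(0.7748302221298218))
```

View pics/e11.png

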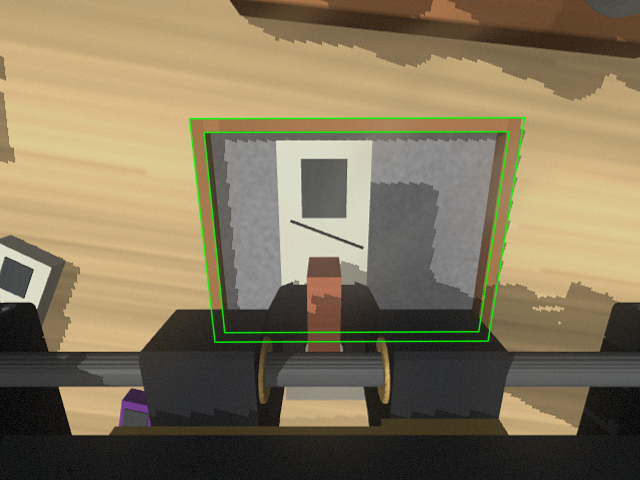

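```bash
sed -i 's/^TRAY=.*/TRAY=[.5239,.018,9.1]/' h.py; python3 -m creep '[[255,0.001,-0.002,0.02,0],[255,0.001,-0.002,0.045,0],[255,0.001,-0.002,0.053,0],[255,0.001,-0.002,0.053,0],[255,0.001,-0.002,0.053,0]]' 25; python3 - <<'E'
from h import *
put('wall_hook',-.0095)
p,c,s=snap('wrist');v=p['image'].copy()
print(efit(p,c,'tray',TRAY,v))
cv2.imwrite('pics/e12.png',v)
E
```

```text
clock: 15.82
tool_pos: [0.5147, 0.0423, 0.0072]
eef_rot: [0.997, 0.079, 0.001, 0.0]
contact_force: [-0.2, 0.1, -1.3]
opening: 0.161
rail [5.133e-01 4.010e-02 1.891e+02]
clock 15.82 tcp [0.5147 0.0423 0.0072] yaw 9.1 q7 -1.83 F [-0.2  0.1 -1.3] op 0.161
  row shift [-0.0018  0.0019  0.0167] turn 0.0 |d| 0.017  alt turn -180.0
([np.float64(0.5239031431640405), np.float64(0.018873784582385065), np.float64(9.13900758558865)], np.float64(1.1018658876419067))
```

View pics/e12.png

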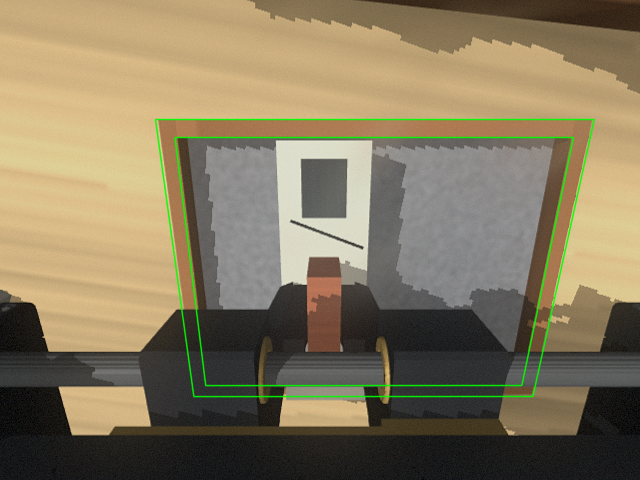

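```bash
python3 -m creep '[[255,-0.002,0.002,0,0],[255,-0.002,0.002,0,0],[255,-0.002,0.002,0.005,0],[255,-0.002,0.002,0.01,0],[255,-0.002,0.002,0.014,0],[255,-0.002,0.002,0.016,0],[255,-0.002,0.002,0.016,0]]' 25; python3 - <<'E'
from h import *
put('wall_hook',-.0095)
E
```

```text
clock: 16.75
tool_pos: [0.5124, 0.0405, -0.0094]
eef_rot: [0.997, 0.08, -0.0, 0.0]
contact_force: [-0.7, 0.8, 1.1]
opening: 0.156
rail [5.133e-01 4.010e-02 1.891e+02]
clock 16.75 tcp [ 0.5124  0.0405 -0.0094] yaw 9.2 q7 -1.83 F [-0.7  0.8  1.1] op 0.156
  row shift [0.0008 0.0006 0.0001] turn 0.1 |d| 0.001  alt turn -179.9
```

```bash
python3 -m creep '[[160,0,0,0,0],[160,0,0,0,0],[160,0,0,0,0],[160,0,0,-0.01,0],[160,0,0,-0.04,0],[100,0,0,-0.08,0],[0,0,0,-0.14,0],[0,0,0,-0.2,0],[0,0,0,-0.24,0],[0,0,0,-0.24,0]]' 25; python3 - <<'E'
from h import *
go(.43,0.05,.3,9)
p,c,s=snap('wrist');v=p['image'].copy()
pieces(p,c,['wall_hook','wall_long','wall_short','wall_corner'],v)
cv2.imwrite('pics/f1.png',v)
E
```

```text
clock: 18.0
tool_pos: [0.5146, 0.0407, 0.2342]
eef_rot: [0.997, 0.08, 0.004, -0.0]
contact_force: [0.8, 0.9, 0.3]
opening: 0.917
clock 18.00 tcp [0.5146 0.0407 0.2342] yaw 9.1 q7 -1.74 F [0.8 0.9 0.3] op 0.917
  row shift [-0.0816 -0.0226 -0.0664] turn 0.1 |d| 0.108  alt turn -179.9
wall_hook 0.82 [306. 142. 379. 256.] [5.222000e-01 1.750000e-02 1.891058e+02] 1-iou 0.027
wall_short 0.76 [523. 142. 611. 223.] [  0.5868  -0.2433 149.6368] 1-iou 0.034
wall_short 0.68 [615. 230. 640. 307.] [ 0.495  -0.3849  4.2938] 1-iou 0.056
wall_corner 0.68 [227. 309. 266. 352.] [3.049000e-01 9.240000e-02 2.570136e+02] 1-iou 0.631
wall_corner 0.58 [ 44.  63. 138. 151.] [  0.5819   0.3133 184.2181] 1-iou 0.043
```

View pics/f1.png

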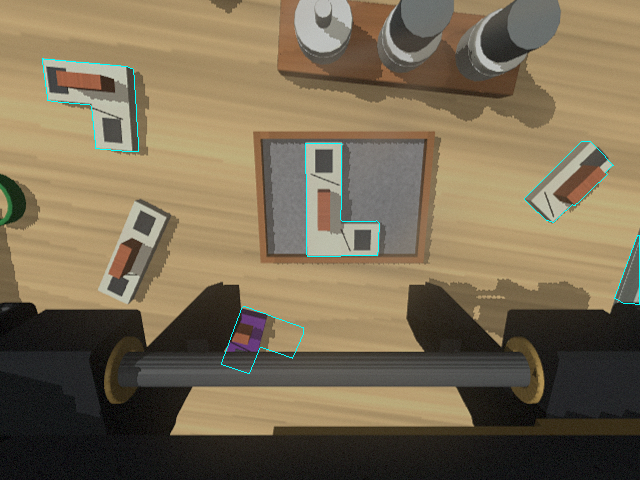

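```bash
python3 -c "
from h import *
pick('wall_long',[.4125,.2685,159.4],.1)"
```

```text
rail [  0.4125   0.2685 159.4   ]
clock 18.25 tcp [0.5115 0.0403 0.2293] yaw 9.2 q7 -1.74 F [ 0.1 -0.5 -0.3] op 1.001
  row shift [-0.061  -0.2411  0.1294] turn 29.8 |d| 0.280  alt turn -150.2
```

```bash
python3 -m creep '[[0,-0.01,-0.05,0.01,8],[0,-0.02,-0.1,0.03,16],[0,-0.04,-0.15,0.06,24],[0,-0.05,-0.2,0.09,30],[0,-0.061,-0.241,0.12,30],[0,-0.061,-0.241,0.129,30],[0,-0.061,-0.241,0.129,30],[0,-0.061,-0.241,0.129,30]]'; python3 - <<'E'
from h import *
p,c,s=snap('wrist'); v=p['image'].copy()
f=pieces(p,c,['wall_long'],v)['wall_long'][0];cv2.imwrite('pics/g1.png',v)
pick('wall_long',f,-.0155)
E
```

```text
clock: 19.25
tool_pos: [0.4151, 0.2672, 0.1018]
eef_rot: [0.983, -0.182, 0.0, 0.0]
contact_force: [0.1, -0.0, -0.2]
opening: 0.997
wall_long 0.39 [444.   0. 637. 144.] [ 0.499   0.0928 16.7546] 1-iou 0.222
rail [ 0.499   0.0928 16.7546]
clock 19.35 tcp [0.4152 0.2676 0.1021] yaw -21.0 q7 -2.60 F [-0.1 -0.2  0.5] op 1.002
  row shift [0.1408 0.1332 0.1177] turn -37.8 |d| 0.227  alt turn 142.2
```

View pics/g1.png

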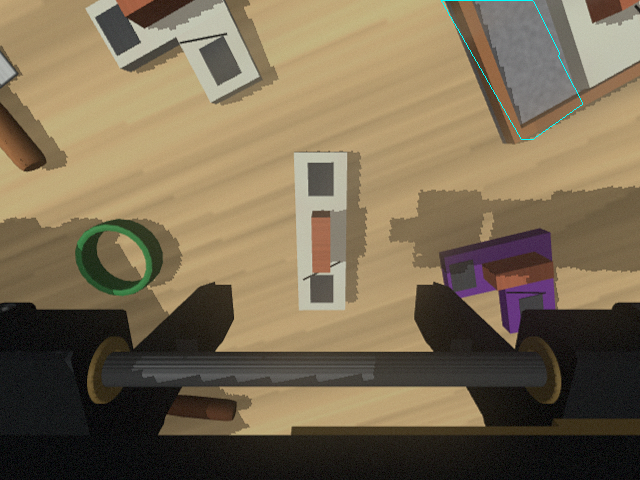

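```bash
cat >> h.py <<'E'
def white_mask(p,uv,hull=False):
    """connected bright unsaturated/red blob around pixel uv"""
    hsv=cv2.cvtColor(p['image'],cv2.COLOR_BGR2HSV).astype(int); h,s,v=hsv[...,0],hsv[...,1],hsv[...,2]
    m=(((s<45)&(v>95))|(((h<10)|(h>170))&(s>90)&(v>60))).astype(np.uint8)
    m=cv2.morphologyEx(m,cv2.MORPH_OPEN,np.ones((3,3),np.uint8));m=cv2.morphologyEx(m,cv2.MORPH_CLOSE,np.ones((5,5),np.uint8))
    n,l=cv2.connectedComponents(m); k=l[int(uv[1]),int(uv[0])]; b=(l==k).astype(np.uint8)
    cs,_=cv2.findContours(b,cv2.RETR_EXTERNAL,cv2.CHAIN_APPROX_NONE); o=np.zeros_like(b)
    for q in cs: cv2.drawContours(o,[cv2.convexHull(q) if hull else q],-1,1,-1)
    return o>0
def outline(v,c,k,f,z=0,col=(0,255,0)):
    cs,_=cv2.findContours((sil(c,k,f,z,S=1)>127).astype(np.uint8),0,1);cv2.drawContours(v,cs,-1,col,1)
E
python3 - <<'E'
from h import *
p,c,s=snap('wrist'); v=p['image'].copy()
m=white_mask(p,(302,200),True); print(m.sum())
f,e=fit(c,'wall_long',m,[.4125,.2685,159.4]); print(np.round(f,4),e)
outline(v,c,'wall_long',f)
cv2.imwrite('pics/g2.png',v)
pick('wall_long',f,-.0155)
E
```

```text
7931
[  0.4135   0.2693 159.387 ] 0.0248389867880221
rail [  0.4135   0.2693 159.387 ]
clock 19.40 tcp [0.415  0.2679 0.1021] yaw -21.0 q7 -2.60 F [ 1.  -0.1 -0. ] op 1.004
  row shift [-0.0021 -0.0007  0.1176] turn -0.4 |d| 0.118  alt turn 179.6
```

View pics/g2.png

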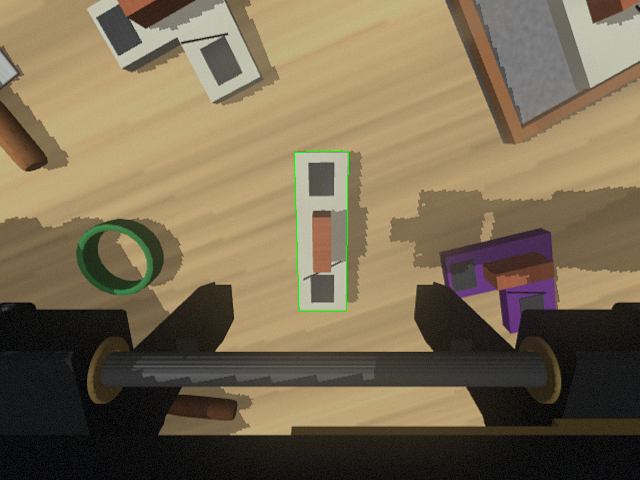

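```bash
python3 -m creep '[[100,-0.002,-0.001,0.03,0],[120,-0.002,-0.001,0.07,0],[120,-0.002,-0.001,0.1,0],[120,-0.002,-0.001,0.114,0],[120,-0.002,-0.001,0.117,0],[120,-0.002,-0.001,0.117,0],[255,-0.002,-0.001,0.117,0],[255,-0.002,-0.001,0.117,0],[255,-0.002,-0.001,0.117,0],[255,-0.002,-0.001,0.117,0]]' 25;python3 -m creep '[[255,0,0,0,0],[255,0,0,0,0],[255,0,0,0,0],[255,0,0,0,0]]' 25; python3 -c "
from h import *
pick('wall_long',[.4135,.2693,159.4],-.0155)"
```

```text
clock: 20.65
tool_pos: [0.4127, 0.2705, -0.0153]
eef_rot: [0.983, -0.181, 0.0, -0.0]
contact_force: [-0.4, 0.8, 3.1]
opening: 0.156
clock: 21.15
tool_pos: [0.4127, 0.2705, -0.0153]
eef_rot: [0.983, -0.181, 0.0, -0.0]
contact_force: [0.0, 0.2, 5.8]
opening: 0.156
rail [  0.4135   0.2693 159.4   ]
clock 21.15 tcp [ 0.4127  0.2705 -0.0153] yaw -20.9 q7 -2.60 F [0.  0.2 5.8] op 0.156
  row shift [0.0012 0.0008 0.0002] turn -0.3 |d| 0.001  alt turn 179.7
```

```bash
python3 -m creep '[[255,0,0,-0.02,0],[255,0,0,-0.05,0],[255,0,0,-0.08,0],[255,0,0,-0.08,0],[255,0,0,-0.08,0]]' 25; cat >> h.py <<'E'
def held(name,dz=.0155,hull=False,fn=None,flip=False):
    """fit along-rail offset of the held piece: returns offset of rail centre in tool frame (mm) assuming TCP z+dz = underside"""
    p,c,s=snap('wrist'); a=tyaw(s)-RAIL[name][2]+(180 if flip else 0); z=s['tool_pos'][2]+dz
    A=[s['tool_pos'][0],s['tool_pos'][1],a]; th=np.deg2rad(RAIL[name][2])
    pose=comp(A,(-RAIL[name][0],-RAIL[name][1],0)); v=p['image'].copy(); outline(v,c,name,pose,z)
    if fn: cv2.imwrite(fn,v)
    return p,c,s,pose,z
E
python3 - <<'E'
from h import *
held('wall_long',fn='pics/g3.png'); put('wall_long',.07)
E
```

```text
clock: 21.78
tool_pos: [0.4121, 0.2701, 0.0637]
eef_rot: [0.983, -0.181, -0.0, 0.0]
contact_force: [0.0, -1.0, -0.5]
opening: 0.154
rail [0.5127 0.0876 9.1   ]
clock 21.82 tcp [0.4119 0.27   0.0634] yaw -20.8 q7 -2.60 F [ 0.2 -0.4 -1. ] op 0.155
  row shift [ 0.1591  0.1345 -0.0065] turn -29.9 |d| 0.208  alt turn 150.1
```

View pics/g3.png

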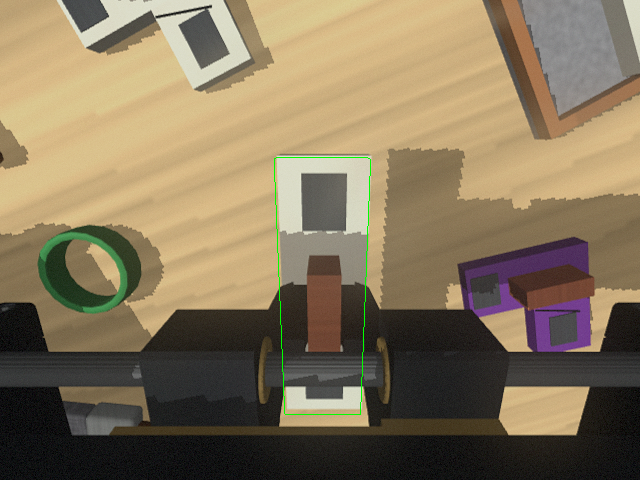

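```bash
python3 -m creep '[[255,0.03,0.03,-0.007,-5],[255,0.07,0.06,-0.007,-13],[255,0.11,0.09,-0.007,-22],[255,0.15,0.125,-0.007,-30],[255,0.158,0.1345,-0.007,-30],[255,0.158,0.1345,-0.007,-30],[255,0.158,0.1345,-0.007,-30]]' 25; python3 -c "
from h import *
put('wall_long',.007)"
```

```text
clock: 22.7
tool_pos: [0.5112, 0.0906, 0.071]
eef_rot: [0.997, 0.081, -0.001, -0.001]
contact_force: [0.3, 0.2, -0.9]
opening: 0.154
rail [0.5127 0.0876 9.1   ]
clock 22.70 tcp [0.5112 0.0906 0.071 ] yaw 9.3 q7 -2.00 F [ 0.3  0.2 -0.9] op 0.154
  row shift [0.0011 0.0033 0.064 ] turn 0.2 |d| 0.064  alt turn -179.8
```

```bash
python3 -m creep '[[255,0,0.002,0,0],[255,0,0.002,0.03,0],[255,0,0.002,0.06,0],[255,0,0.002,0.064,0],[255,0,0.002,0.064,0],[255,0,0.002,0.064,0]]' 25; python3 -c "
from h import *
held('wall_long',fn='pics/g4.png');put('wall_long',-.0095)"
```

```text
clock: 23.45
tool_pos: [0.5134, 0.0869, 0.0086]
eef_rot: [0.997, 0.08, 0.001, -0.0]
contact_force: [-0.1, 0.3, -1.7]
opening: 0.161
rail [0.5127 0.0876 9.1   ]
clock 23.50 tcp [0.5134 0.0867 0.0085] yaw 9.1 q7 -2.03 F [ 0.2  0.8 -1.3] op 0.153
  row shift [-0.0005 -0.001   0.018 ] turn 0.0 |d| 0.018  alt turn -180.0
```

View pics/g4.png

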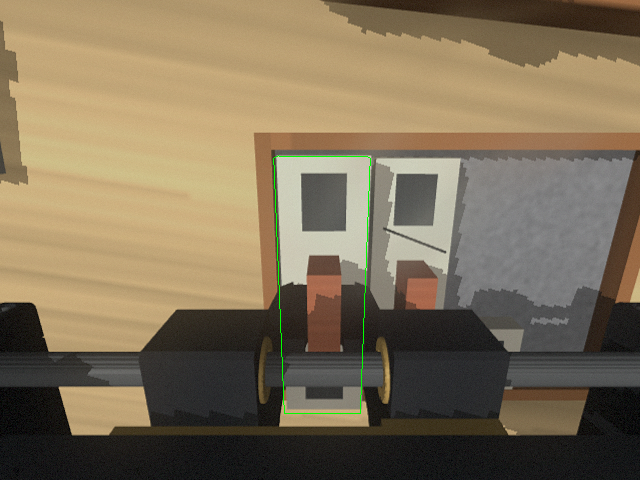

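```bash
python3 -m creep '[[255,-0.001,-0.001,0,0],[255,-0.001,-0.001,0.005,0],[255,-0.001,-0.001,0.01,0],[255,-0.001,-0.001,0.015,0],[255,-0.001,-0.001,0.017,0],[255,-0.001,-0.001,0.017,0],[255,-0.001,-0.001,0.017,0]]' 25; python3 -c "
from h import *
put('wall_long',-.0095)"
```

```text
clock: 24.38
tool_pos: [0.5112, 0.0872, -0.0093]
eef_rot: [0.997, 0.08, -0.0, 0.0]
contact_force: [-1.3, 0.3, 5.5]
opening: 0.156
rail [0.5127 0.0876 9.1   ]
clock 24.38 tcp [ 0.5112  0.0872 -0.0093] yaw 9.2 q7 -2.04 F [-1.3  0.3  5.5] op 0.156
  row shift [ 0.0016 -0.0002  0.0002] turn 0.1 |d| 0.002  alt turn -179.9
```

```bash
python3 -m creep '[[165,0,0,0,0],[165,0,0,0,0],[165,0,0,0,0],[165,0,0,-0.01,0],[165,0,0,-0.04,0],[100,0,0,-0.08,0],[0,0,0,-0.14,0],[0,0,0,-0.16,0],[0,0,0,-0.16,0]]' 25; python3 - <<'E'
from h import *
p,c,s=snap('wrist');v=p['image'].copy();cv2.imwrite('pics/g5.png',v)
pick('wall_corner',[.5819,.3133,184.2],.1)
E
```

```text
clock: 25.5
tool_pos: [0.5126, 0.0874, 0.1525]
eef_rot: [0.997, 0.08, 0.002, -0.0]
contact_force: [0.1, -0.4, -0.3]
opening: 0.785
rail [  0.6059   0.307  274.2   ]
clock 25.55 tcp [0.5116 0.0871 0.1511] yaw 9.1 q7 -1.96 F [-0.7 -0.1  0. ] op 0.828
  row shift [ 0.1279 -0.2022  0.0512] turn -85.1 |d| 0.245  alt turn 94.9
```

View pics/g5.png

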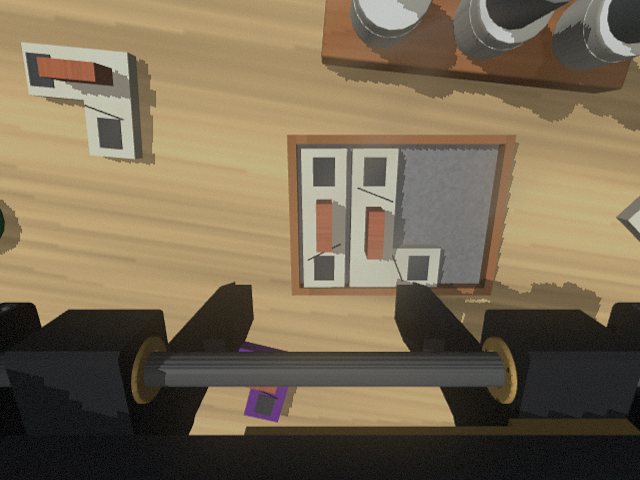

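```bash
python3 -m creep '[[0,0.02,-0.03,0,-10],[0,0.04,-0.06,0,-20],[0,0.06,-0.09,0,-30],[0,0.08,-0.12,0,-40],[0,0.1,-0.15,0,-50],[0,0.12,-0.18,0.02,-60],[0,0.128,-0.202,0.04,-70],[0,0.128,-0.202,0.051,-80],[0,0.128,-0.202,0.051,-85],[0,0.128,-0.202,0.051,-85]]'; python3 - <<'E'
from h import *
p,c,s=snap('wrist');v=p['image'].copy()
f=pieces(p,c,['wall_corner'],v)['wall_corner'][0];cv2.imwrite('pics/h1.png',v)
pick('wall_corner',f,-.0155)
E
```

```text
clock: 26.8
tool_pos: [0.6046, 0.3065, 0.0971]
eef_rot: [0.681, 0.732, -0.002, -0.001]
contact_force: [-0.2, -0.4, 0.2]
opening: 1.001
wall_corner 0.97 [243. 168. 353. 276.] [  0.5826   0.314  183.9981] 1-iou 0.040
rail [  0.6066   0.3076 273.9981]
clock 26.90 tcp [0.6052 0.3068 0.0983] yaw 94.1 q7 -0.97 F [ 0.5 -0.   0.4] op 1.001
  row shift [0.0008 0.0017 0.1138] turn 0.1 |d| 0.114  alt turn -179.9
```

View pics/h1.png

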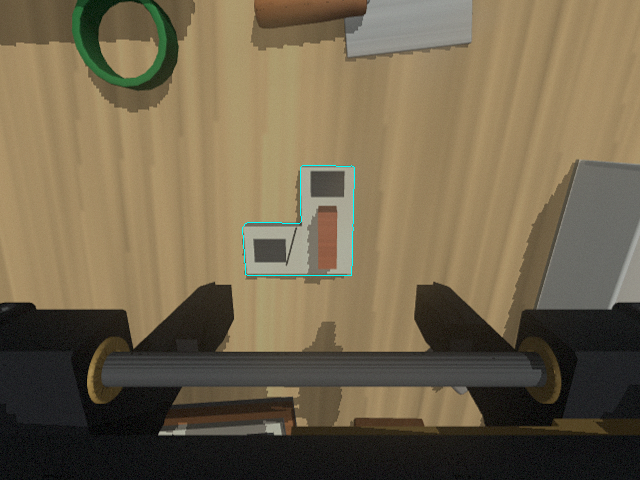

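```bash
python3 -m creep '[[60,0.001,0.002,0.03,0],[120,0.001,0.002,0.07,0],[120,0.001,0.002,0.1,0],[120,0.001,0.002,0.111,0],[120,0.001,0.002,0.113,0],[120,0.001,0.002,0.113,0],[255,0.001,0.002,0.113,0],[255,0.001,0.002,0.113,0],[255,0.001,0.002,0.113,0],[255,0.001,0.002,0.113,0]]' 25;python3 -m creep '[[255,0,0,0,0],[255,0,0,0,0],[255,0,0,0,0],[255,0,0,-0.02,0],[255,0,0,-0.05,0],[255,0,0,-0.08,0],[255,0,0,-0.08,0],[255,0,0,-0.08,0]]' 25; python3 -c "
from h import *
held('wall_corner',fn='pics/h2.png',flip=True)
R=railof('wall_corner',slotpose('wall_corner'));print(R);go(R[0],R[1],.07,189.1,False)"
```

```text
clock: 28.15
tool_pos: [0.6077, 0.3082, -0.0133]
eef_rot: [0.681, 0.732, 0.0, 0.0]
contact_force: [0.1, 0.7, 1.9]
opening: 0.157
clock: 29.15
tool_pos: [0.6074, 0.3076, 0.0659]
eef_rot: [0.681, 0.732, -0.001, 0.0]
contact_force: [-0.4, -0.3, -1.2]
opening: 0.159
[np.float64(0.558720249493134), np.float64(-0.00022224534013019076), 369.1]
clock 29.20 tcp [0.607  0.3074 0.0653] yaw 94.2 q7 -0.99 F [ 0.6  0.4 -0.7] op 0.158
  row shift [-0.3033 -0.0705 -0.0041] turn -94.9 |d| 0.311  alt turn 85.1
```

View pics/h2.png

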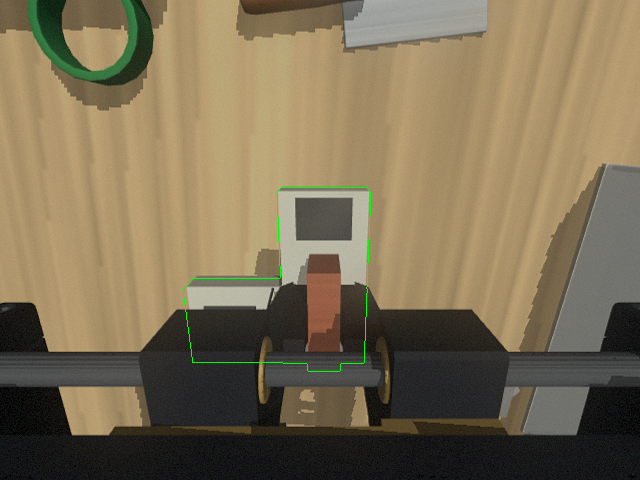

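```bash
python3 -m creep '[[255,-0.01,-0.02,-0.01,-10],[255,-0.04,-0.04,-0.02,-20],[255,-0.08,-0.06,-0.03,-30],[255,-0.12,-0.0705,-0.035,-40],[255,-0.16,-0.0705,-0.035,-50],[255,-0.2,-0.0705,-0.035,-60],[255,-0.24,-0.0705,-0.035,-70],[255,-0.28,-0.0705,-0.035,-80],[255,-0.303,-0.0705,-0.035,-90],[255,-0.303,-0.0705,-0.035,-95]]' 25; python3 -c "
from h import *
R=railof('wall_corner',slotpose('wall_corner'));go(R[0],R[1],.07,189.1,False)"
```

```text
clock: 30.45
tool_pos: [0.5584, -0.0026, 0.0996]
eef_rot: [-0.079, 0.997, -0.001, -0.002]
contact_force: [0.7, 1.1, -0.9]
opening: 0.159
clock 30.45 tcp [ 0.5584 -0.0026  0.0996] yaw -170.9 q7 0.72 F [ 0.7  1.1 -0.9] op 0.159
  row shift [-0.0008  0.0023  0.0296] turn -0.0 |d| 0.030  alt turn 180.0
```

```bash
python3 -m creep '[[255,0,0.002,0.03,0],[255,0,0.002,0.06,0],[255,0,0.002,0.085,0],[255,0,0.002,0.09,0],[255,0,0.002,0.09,0],[255,0,0.002,0.09,0]]' 25; python3 -c "
from h import *
p,c,s,_,_=held('wall_corner',.0138,fn='pics/h3.png',flip=True)
v=cv2.imread('pics/h3.png');print(efit(p,c,'tray',TRAY,v));cv2.imwrite('pics/h3.png',v)
R=railof('wall_corner',slotpose('wall_corner'));go(R[0],R[1],-.0075,189.1,False)"
```

```text
clock: 31.2
tool_pos: [0.5595, 0.0032, 0.0124]
eef_rot: [-0.08, 0.997, 0.0, 0.001]
contact_force: [0.0, 0.5, -0.7]
opening: 0.158
([np.float64(0.5242745964052037), np.float64(0.018397746339090356), np.float64(9.208093802202942)], np.float64(1.7765803337097168))
clock 31.25 tcp [0.5596 0.0031 0.0124] yaw -170.9 q7 0.59 F [-0.9  0.3 -0.9] op 0.157
  row shift [ 0.0014 -0.0031  0.0199] turn 0.0 |d| 0.020  alt turn -180.0
```

View pics/h3.png

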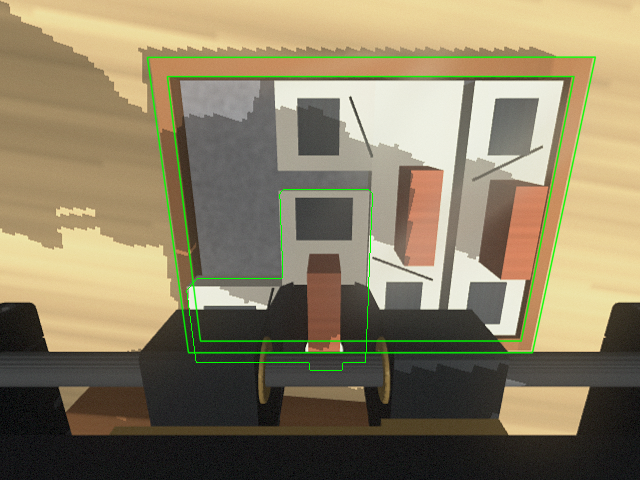

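```bash
python3 -m creep '[[255,0.001,-0.003,0.0,0],[255,0.001,-0.003,0.004,0],[255,0.001,-0.003,0.004,0]]' 25; python3 -c "
from h import *
R=railof('wall_corner',slotpose('wall_corner'));go(R[0],R[1],-.0075,189.1,False)"
```

```text
clock: 31.62
tool_pos: [0.5583, -0.0005, 0.0073]
eef_rot: [-0.08, 0.997, -0.0, -0.0]
contact_force: [-0.6, -0.2, -0.8]
opening: 0.156
clock 31.62 tcp [ 5.583e-01 -5.000e-04  7.300e-03] yaw -170.9 q7 0.59 F [-0.6 -0.2 -0.8] op 0.156
  row shift [-0.0005  0.0002  0.0148] turn 0.0 |d| 0.015  alt turn -180.0
```

```bash
python3 -m creep '[[255,0,0,0.004,0],[255,0,0,0.008,0],[255,0,0,0.012,0],[255,0,0,0.014,0],[255,0,0,0.014,0]]' 25; python3 -c "
from h import *
p,c,s,_,_=held('wall_corner',.0138,fn='pics/h4.png',flip=True)
R=railof('wall_corner',slotpose('wall_corner'));go(R[0],R[1],-.0075,189.1,False)"
```

```text
clock: 32.25
tool_pos: [0.5583, -0.0002, -0.0067]
eef_rot: [-0.08, 0.997, -0.0, -0.0]
contact_force: [1.2, 0.2, -0.9]
opening: 0.158
clock 32.30 tcp [ 5.584e-01 -2.000e-04 -6.500e-03] yaw -170.8 q7 0.57 F [-0.1 -0.4 -0.9] op 0.159
  row shift [-0.0003 -0.0001  0.001 ] turn 0.1 |d| 0.001  alt turn -179.9
```

View pics/h4.png

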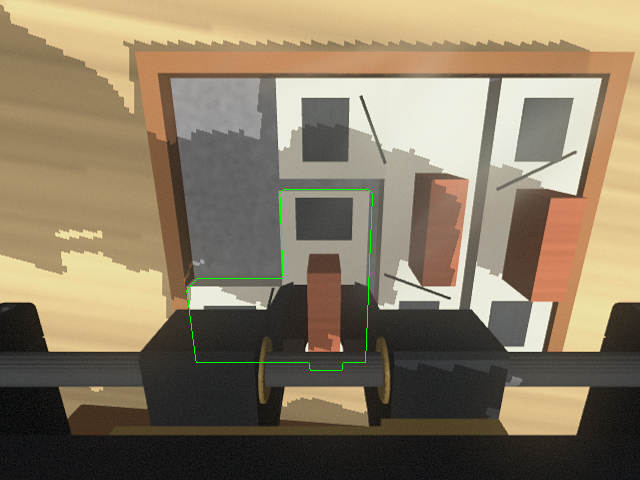

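```bash
python3 -m creep '[[255,0,0,0.0015,0],[255,0,0,0.0015,0],[165,0,0,0.0015,0],[165,0,0,0.0015,0],[165,0,0,0.0015,0],[165,0,0,-0.01,0],[165,0,0,-0.04,0],[100,0,0,-0.08,0],[0,0,0,-0.12,0],[0,0,0,-0.15,0]]' 25; python3 - <<'E'
from h import *
pick('wall_short',[.5868,-.2433,149.6],.1)
p,c,s=snap('wrist');cv2.imwrite('pics/h5.png',p['image'])
E
```

```text
clock: 33.55
tool_pos: [0.5588, 0.0003, 0.1461]
eef_rot: [-0.08, 0.997, 0.0, 0.001]
contact_force: [0.3, -0.5, -0.0]
opening: 0.667
rail [  0.5868  -0.2433 149.6   ]
clock 33.55 tcp [5.588e-01 3.000e-04 1.461e-01] yaw -170.8 q7 0.78 F [ 0.3 -0.5 -0. ] op 0.667
  row shift [ 0.0113 -0.2449  0.046 ] turn 39.6 |d| 0.249  alt turn -140.4
```

View pics/h5.png

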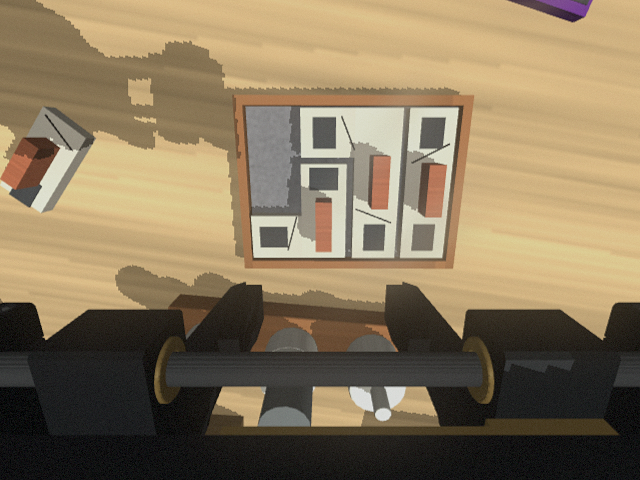

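```bash
python3 -m creep '[[0,0,-0.05,0,8],[0,0.003,-0.1,0,16],[0,0.006,-0.15,0,24],[0,0.009,-0.2,0,32],[0,0.011,-0.245,0.02,39.6],[0,0.011,-0.245,0.045,39.6],[0,0.011,-0.245,0.045,39.6],[0,0.011,-0.245,0.045,39.6]]'; python3 - <<'E'
from h import *
p,c,s=snap('wrist');v=p['image'].copy()
q=pieces(p,c,['wall_short'],v)
cv2.imwrite('pics/i1.png',v)
pick('wall_short',q['wall_short'][0],-.0145)
E
```

```text
clock: 34.6
tool_pos: [0.5873, -0.2425, 0.0997]
eef_rot: [0.262, 0.965, 0.001, 0.001]
contact_force: [0.1, -0.0, 0.4]
opening: 1.001
wall_short 0.78 [250. 146. 306. 260.] [  0.5465  -0.2608 149.4535] 1-iou 0.037
rail [  0.5465  -0.2608 149.4535]
clock 34.70 tcp [ 0.5875 -0.2428  0.1   ] yaw 149.6 q7 0.63 F [-0.   0.5  0.2] op 1.002
  row shift [ 0.0265 -0.0364  0.1144] turn 0.2 |d| 0.123  alt turn -179.8
```

View pics/i1.png

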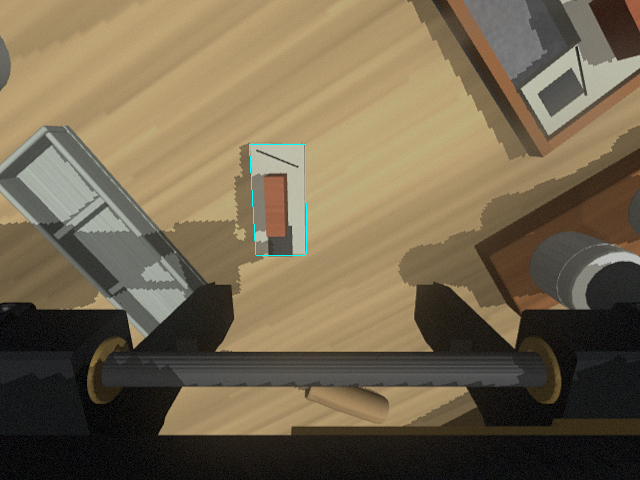

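```bash
python3 -m creep '[[0,0.026,-0.036,0,0],[0,0.026,-0.036,0,0],[0,0.026,-0.036,0,0]]'; python3 - <<'E'
from h import *
p,c,s=snap('wrist');v=p['image'].copy()
q=pieces(p,c,['wall_short'],v)
cv2.imwrite('pics/i2.png',v)
pick('wall_short',q['wall_short'][0],-.0145)
E
```

```text
clock: 35.08
tool_pos: [0.547, -0.2613, 0.0995]
eef_rot: [0.262, 0.965, 0.0, 0.001]
contact_force: [0.7, 0.2, -0.3]
opening: 1.003
wall_short 0.67 [297. 176. 349. 288.] [  0.546   -0.2608 149.4145] 1-iou 0.037
rail [  0.546   -0.2608 149.4145]
clock 35.17 tcp [ 0.5474 -0.2607  0.0993] yaw 149.6 q7 0.63 F [-0.2  0.8 -0.9] op 1.000
  row shift [ 0.0014 -0.0009  0.1138] turn 0.2 |d| 0.114  alt turn -179.8
```

View pics/i2.png

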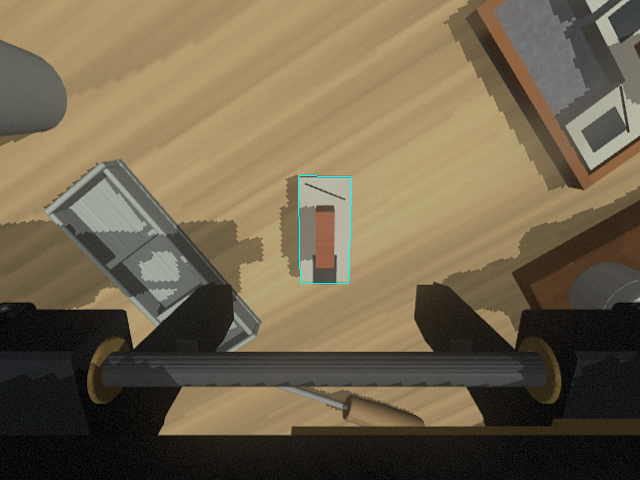

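```bash
python3 -m creep '[[120,0.001,-0.001,0.0,0],[120,0.001,-0.001,0.01,0],[120,0.001,-0.001,0.04,0],[120,0.001,-0.001,0.08,0],[120,0.001,-0.001,0.11,0],[120,0.001,-0.001,0.113,0],[120,0.001,-0.001,0.113,0],[255,0.001,-0.001,0.113,0],[255,0.001,-0.001,0.113,0],[255,0.001,-0.001,0.113,0]]' 25;python3 -m creep '[[255,0,0,0,0],[255,0,0,0,0],[255,0,0,0,0],[255,0,0,0,0],[255,0,0,-0.02,0],[255,0,0,-0.05,0],[255,0,0,-0.08,0],[255,0,0,-0.08,0],[255,0,0,-0.08,0]]' 25; python3 -c "
from h import *
held('wall_short',.014,fn='pics/i3.png',flip=True)
put('wall_short',.08)"
```

```text
clock: 36.42
tool_pos: [0.5448, -0.2623, -0.0139]
eef_rot: [0.263, 0.965, -0.0, 0.0]
contact_force: [0.6, -0.2, -0.0]
opening: 0.214
clock: 37.55
tool_pos: [0.5437, -0.2625, 0.0651]
eef_rot: [0.263, 0.965, -0.0, -0.001]
contact_force: [0.2, 0.6, -1.9]
opening: 0.156
rail [ 0.5118 -0.0553  9.1   ]
clock 37.60 tcp [ 0.5435 -0.2623  0.0646] yaw 149.5 q7 0.59 F [-0.5  0.  -1.6] op 0.154
  row shift [ 0.1322  0.1624 -0.0154] turn -39.6 |d| 0.210  alt turn 140.4
```

View pics/i3.png

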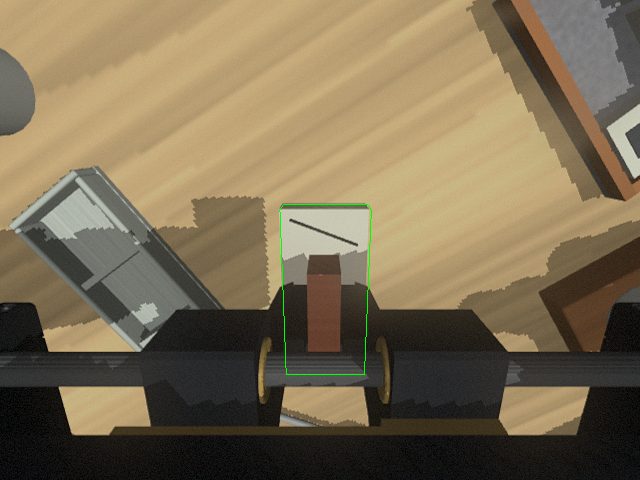

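```bash
python3 -m creep '[[255,0.02,0.03,-0.015,-8],[255,0.05,0.06,-0.015,-16],[255,0.08,0.1,-0.015,-24],[255,0.11,0.135,-0.015,-32],[255,0.1322,0.1624,-0.015,-39.6],[255,0.1322,0.1624,-0.015,-39.6],[255,0.1322,0.1624,-0.015,-39.6]]' 25; python3 -c "
from h import *
put('wall_short',.01)"
```

```text
clock: 38.48
tool_pos: [0.5124, -0.0561, 0.0796]
eef_rot: [-0.079, 0.997, -0.001, -0.001]
contact_force: [-0.1, -0.1, -1.7]
opening: 0.157
rail [ 0.5118 -0.0553  9.1   ]
clock 38.48 tcp [ 0.5124 -0.0561  0.0796] yaw -170.9 q7 0.70 F [-0.1 -0.1 -1.7] op 0.157
  row shift [0.0003 0.0009 0.0696] turn -0.0 |d| 0.070  alt turn 180.0
```

```bash
python3 -m creep '[[255,0,0.001,0.03,0],[255,0,0.001,0.055,0],[255,0,0.001,0.069,0],[255,0,0.001,0.069,0],[255,0,0.001,0.069,0],[255,0,0.001,0.069,0]]' 25; python3 -c "
from h import *
p,c,s,_,_=held('wall_short',.014,fn='pics/i4.png',flip=True)
print(efit(p,c,'tray',TRAY))
put('wall_short',-.0075)"
```

```text
clock: 39.22
tool_pos: [0.5133, -0.0541, 0.0123]
eef_rot: [-0.08, 0.997, -0.0, 0.001]
contact_force: [0.5, 0.0, -0.1]
opening: 0.155
([np.float64(0.523735285853242), np.float64(0.018588320085476916), np.float64(9.180862092589464)], np.float64(0.699589192867279))
rail [ 0.5118 -0.0553  9.1   ]
clock 39.27 tcp [ 0.5133 -0.0541  0.0122] yaw -170.9 q7 0.57 F [-0.1 -0.4 -1.8] op 0.158
  row shift [ 0.0016 -0.001   0.0197] turn 0.0 |d| 0.020  alt turn -180.0
```

View pics/i4.png

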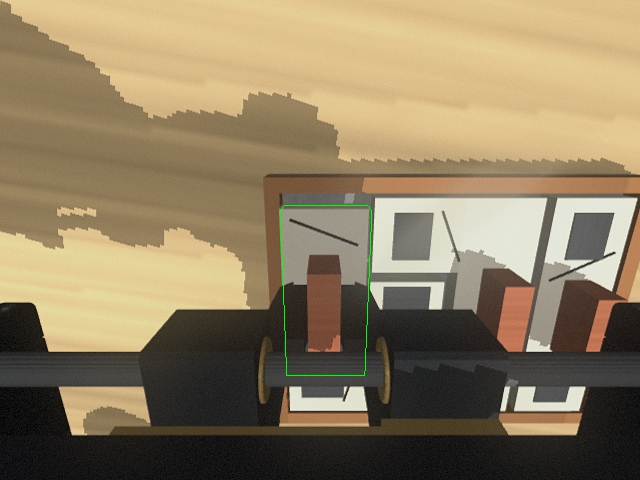

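```bash
python3 -m creep '[[255,0.0015,0,0,0],[255,0.0015,0,0.005,0],[255,0.0015,0,0.01,0],[255,0.0015,0,0.013,0],[255,0.0015,0,0.013,0]]' 25; python3 -c "
from h import *
p,c,s,_,_=held('wall_short',.014,fn='pics/i5.png',flip=True)
put('wall_short',-.0075)"
```

```text
clock: 39.9
tool_pos: [0.511, -0.0543, -0.0019]
eef_rot: [-0.08, 0.997, 0.0, -0.0]
contact_force: [0.3, 0.3, -1.7]
opening: 0.154
rail [ 0.5118 -0.0553  9.1   ]
clock 39.95 tcp [ 0.5111 -0.0543 -0.0017] yaw -170.8 q7 0.55 F [-0.   0.2 -1.5] op 0.158
  row shift [-0.0005 -0.0012  0.0058] turn 0.1 |d| 0.006  alt turn -179.9
```

View pics/i5.png

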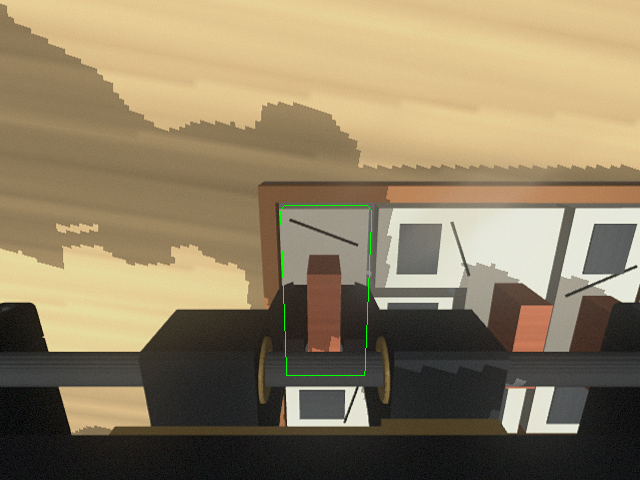

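```bash
python3 -m creep '[[255,0,0,0.003,0],[255,0,0,0.0055,0],[255,0,0,0.007,0],[255,0,0,0.007,0]]' 25
```

```text
clock: 40.45
tool_pos: [0.5112, -0.0544, -0.008]
eef_rot: [-0.08, 0.997, -0.0, 0.0]
contact_force: [-0.5, -0.5, 4.3]
opening: 0.158
```

```bash
python3 -m creep '[[165,0,0,0,0],[165,0,0,0,0],[165,0,0,0,0],[165,0,0,-0.01,0],[165,0,0,-0.04,0],[100,0,0,-0.08,0],[0,0,0,-0.14,0],[0,0,0,-0.2,0],[0,0,0,-0.24,0],[0,0,0,-0.24,0]]' 25; python3 - <<'E'
from h import *
go(.6,0,.24)
for n in('wrist','top'):
    p,c,s=snap(n);cv2.imwrite(f'pics/j_{n}.png',p['image'])
    for k in('cap0','bottle_stand'):
        for d in imaging.place_of(p,k)[:4]:
            L=d['location'];print(n,k,'%.2f'%d['score'],np.round(L,1),np.round(unproj(c,[L[1],L[0]],.08 if k=='cap0' else 0),4))
E
```

```text
clock: 41.7
tool_pos: [0.5129, -0.0533, 0.235]
eef_rot: [-0.08, 0.997, -0.0, 0.003]
contact_force: [0.2, -0.1, -0.3]
opening: 0.9
clock 41.70 tcp [ 0.5129 -0.0533  0.235 ] yaw -170.8 q7 0.95 F [ 0.2 -0.1 -0.3] op 0.900
  row shift [-0.0945  0.0388 -0.0044] turn 0.0 |d| 0.102  alt turn 0.0
wrist cap0 0.74 [360.9 270.5] [[ 0.6951 -0.0877  0.08  ]]
wrist cap0 0.52 [425.4 341.7] [[0.7756 0.0109 0.08  ]]
wrist cap0 0.47 [328.  332.5] [[ 0.6404 -0.0237  0.08  ]]
wrist bottle_stand 0.65 [328.9 331.9] [[ 0.6911 -0.014   0.    ]]
top cap0 0.80 [145.3 331.9] [[0.8279 0.0374 0.08  ]]
top cap0 0.67 [198.5 383.7] [[ 0.6962 -0.0898  0.08  ]]
top cap0 0.61 [195.9 348. ] [[ 0.7002 -0.0042  0.08  ]]
top bottle_stand 0.80 [209.2 346.6] [[ 0.6887 -0.005   0.    ]]
```

View pics/j_wrist.png

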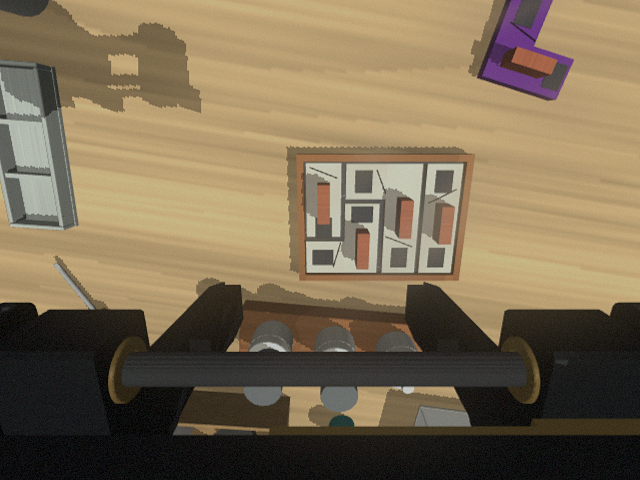

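View pics/j_top.png

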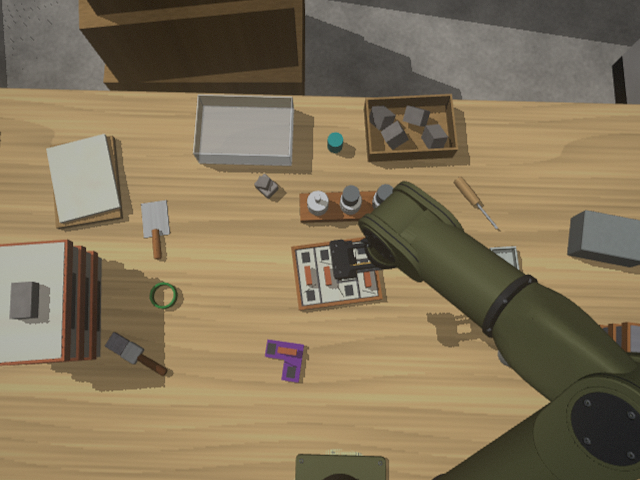

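```bash
python3 -m creep '[[0,-0.01,0,-0.02,10],[0,-0.02,0,-0.04,20],[0,-0.03,0,-0.05,30],[0,-0.04,0,-0.05,40],[0,-0.05,0,-0.05,50],[0,-0.06,0,-0.05,60],[0,-0.06,0,-0.05,70],[0,-0.06,0,-0.05,80],[0,-0.06,0,-0.05,90],[0,-0.06,0,-0.05,95]]'; python3 -m creep '[[0,0,0,0,10],[0,0,0,0,20],[0,0,0,0,30],[0,0,0,0,40],[0,0,0,0,50],[0,0,0,0,60],[0,0,0,0,70],[0,0,0,0,80],[0,0,0,0,88],[0,0,0,0,88]]'; python3 -c "
from h import *
go(.58,-.05,.28,5,False)"
```

```text
clock: 43.25
tool_pos: [0.5699, -0.0446, 0.2805]
eef_rot: [0.682, 0.731, -0.001, -0.001]
contact_force: [-0.4, 0.7, -0.0]
opening: 1.001
clock: 44.5
tool_pos: [0.57, -0.0445, 0.2806]
eef_rot: [0.999, 0.055, -0.001, 0.0]
contact_force: [-0.1, 0.1, 0.1]
opening: 1.0
clock 44.50 tcp [ 0.57   -0.0445  0.2806] yaw 6.3 q7 -1.63 F [-0.1  0.1  0.1] op 1.000
  row shift [0.0094 0.0065 0.0006] turn 1.3 |d| 0.011  alt turn -178.7
```

```bash
cat >> h.py <<'E'
_a=np.linspace(0,2*np.pi,48,endpoint=False)
M['cap0']=[np.concatenate([np.c_[.02*np.cos(_a),.02*np.sin(_a),0*_a+z] for z in(0,.046)])]
def caps(p,c,z,vis=None,n=4):
    o=[]
    for d in imaging.trace(p,'cap0')[:n]:
        m=d['pixels']; 
        if m.sum()<60: continue
        u=unproj(c,[(d['rect'][0]+d['rect'][2])/2,(d['rect'][1]+d['rect'][3])/2],z+.023)[0]
        f,e=fit(c,'cap0',m,[u[0],u[1],0],z); o.append((f,e))
        print('cap %.2f'%d['score'],np.round(d['rect']),np.round(f[:2],4),'1-iou %.3f'%e)
        if vis is not None: outline(vis,c,'cap0',f,z)
    return o
E
python3 - <<'E'
from h import *
for n in('wrist','scene'):
    p,c,s=snap(n);v=p['image'].copy()
    print(n);caps(p,c,.08,v)
    cv2.imwrite(f'pics/k_{n}.png',v)
p,c,s=snap('top')
E
```

```text
wrist
cap 0.88 [279.  53. 320. 106.] [ 0.6925 -0.0092] 1-iou 0.081
scene
cap 0.96 [240. 225. 258. 249.] [ 0.6979 -0.0896] 1-iou 0.110
cap 0.82 [271. 235. 286. 257.] [ 0.6894 -0.013 ] 1-iou 0.200
cap 0.82 [236. 307. 254. 333.] [0.9013 0.0805] 1-iou 0.309
```

View pics/k_wrist.png

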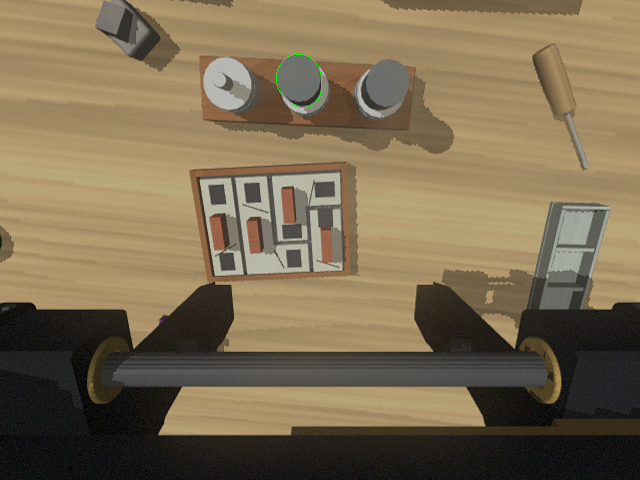

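```bash
python3 - <<'E'
from h import *
p,c,s=snap('wrist')
print(unproj(c,[(299.5,79),(388,82)],.126))
print(unproj(c,[(201,56),(415,67),(411,129),(204,119)],.03))
a=np.deg2rad(3); 
go(.600,-.09,.22,5,False)
E
```

```text
[[ 0.69322493 -0.0104242   0.126     ]
 [ 0.69947722 -0.09008303  0.126     ]]
[[ 0.71850494  0.11117788  0.03      ]
 [ 0.7339569  -0.13360996  0.03      ]
 [ 0.66667667 -0.14156118  0.03      ]
 [ 0.65083603  0.10744252  0.03      ]]
clock 44.80 tcp [ 0.5704 -0.0448  0.2813] yaw 6.2 q7 -1.63 F [-0.7  0.8  0. ] op 0.996
  row shift [0.0246 0.0481 0.0613] turn 1.2 |d| 0.082  alt turn -178.8
```

```bash
python3 -m creep '[[0,0.03,0.02,0,1],[0,0.06,0.03,0,1],[0,0.09,0.04,0.03,1],[0,0.118,0.059,0.06,1],[0,0.118,0.059,0.1,1],[0,0.118,0.059,0.1,1],[0,0.118,0.059,0.1,1]]'; python3 - <<'E'
from h import *
p,c,s=snap('wrist');v=p['image'].copy()
caps(p,c,.08,v)
cv2.imwrite('pics/k2.png',v)
go(.699,-.090,.074,5,False)
E
```

```text
clock: 45.68
tool_pos: [0.6949, -0.0905, 0.1831]
eef_rot: [0.999, 0.045, 0.001, -0.0]
contact_force: [0.5, -0.6, 0.0]
opening: 0.999
cap 0.90 [169.   0. 236.  55.] [0.8437 0.0044] 1-iou 0.233
cap 0.83 [294. 202. 345. 267.] [ 0.6991 -0.0891] 1-iou 0.063
cap 0.81 [186. 197. 252. 264.] [ 0.6938 -0.0101] 1-iou 0.057
clock 45.77 tcp [ 0.6954 -0.0906  0.184 ] yaw 5.2 q7 -1.58 F [-0.8  0.  -0.3] op 1.003
  row shift [ 0.0032 -0.0003  0.11  ] turn 0.2 |d| 0.110  alt turn -179.8
```

View pics/k2.png

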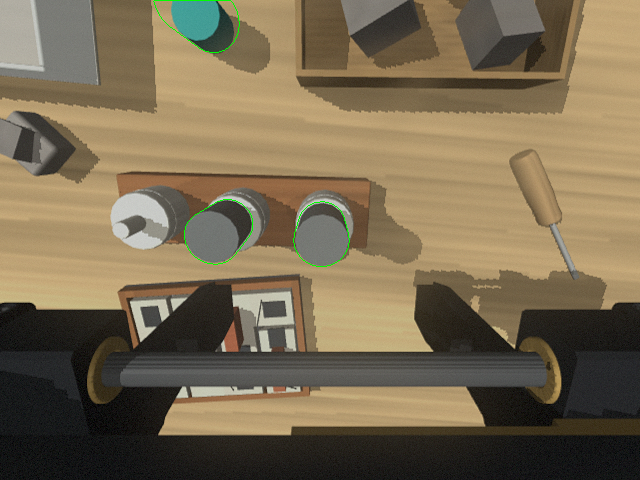

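```bash
python3 -m creep '[[95,0.0035,-0.001,0,0],[95,0.0035,-0.001,0,0],[95,0.0035,-0.001,0.01,0],[95,0.0035,-0.001,0.03,0],[95,0.0035,-0.001,0.06,0],[95,0.0035,-0.001,0.09,0],[95,0.0035,-0.001,0.105,0],[95,0.0035,-0.001,0.11,0],[95,0.0035,-0.001,0.11,0]]' 12; python3 - <<'E'
from h import *
go(.6991,-.0895,.074,5,False)
p,c,s=snap('wrist');cv2.imwrite('pics/k3.png',p['image'])
E
```

```text
clock: 46.9
tool_pos: [0.698, -0.0895, 0.072]
eef_rot: [0.999, 0.045, 0.0, 0.0]
contact_force: [-0.2, 0.2, 1.0]
opening: 0.625
clock 46.90 tcp [ 0.698  -0.0895  0.072 ] yaw 5.1 q7 -1.62 F [-0.2  0.2  1. ] op 0.625
  row shift [ 0.0011  0.0001 -0.002 ] turn 0.1 |d| 0.002  alt turn -179.9
```

View pics/k3.png

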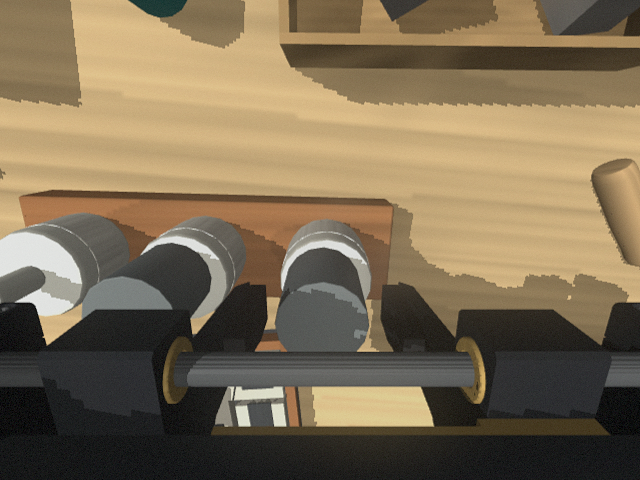

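```bash
python3 -m creep '[[255,0.001,0,0,0],[255,0.001,0,0,0],[255,0.001,0,0,0],[255,0.001,0,0,0],[255,0.001,0,0,0]]' 12; python3 -m creep '[[255,0,0,-0.01,0],[255,0,0,-0.03,0],[255,0,0,-0.06,0],[255,0,0,-0.08,0],[255,0,0,-0.08,0],[255,0,0,-0.08,0]]' 12; python3 - <<'E'
from h import *
B=comp([.507,-.3965,5.05],(59,0,0));print(B,comp([.507,-.3965,5.05],(0,0,0)))
go(B[0],B[1],.10,5,False)
p,c,s=snap('wrist');cv2.imwrite('pics/k4.png',p['image'])
E
```

```text
clock: 47.58
tool_pos: [0.6993, -0.0894, 0.0724]
eef_rot: [0.999, 0.045, 0.001, 0.0]
contact_force: [-0.9, 1.5, 5.5]
opening: 0.452
clock: 48.32
tool_pos: [0.6979, -0.0895, 0.1511]
eef_rot: [0.999, 0.045, -0.001, 0.0]
contact_force: [-0.2, 0.0, -0.1]
opening: 0.455
[np.float64(0.5657709774016522), np.float64(-0.39130652185385434), 5.05] [np.float64(0.507), np.float64(-0.3965), 5.05]
clock 48.33 tcp [ 0.6979 -0.0895  0.1511] yaw 5.1 q7 -1.59 F [-0.2  0.  -0.1] op 0.455
  row shift [-0.1586  0.2888  0.0513] turn 0.1 |d| 0.333  alt turn -179.9
```

View pics/k4.png

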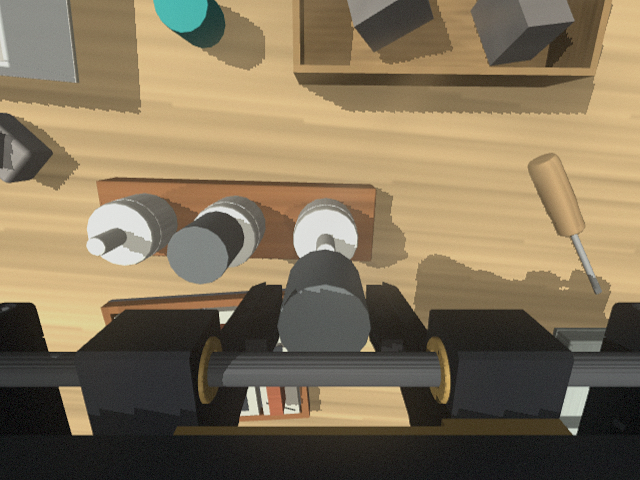

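```bash
python3 -m creep '[[255,-0.03,0.05,0,0],[255,-0.06,0.1,0,0],[255,-0.09,0.15,0,0],[255,-0.12,0.2,0,0],[255,-0.14,0.25,0.02,0],[255,-0.1586,0.289,0.04,0],[255,-0.1586,0.289,0.05,0],[255,-0.1586,0.289,0.05,0],[255,-0.1586,0.289,0.05,0]]' 12; python3 - <<'E'
from h import *
p,c,s=snap('wrist');v=p['image'].copy()
print(efit(p,c,'rack',[.507,-.3965,5.05],v))
cv2.imwrite('pics/k5.png',v)
B=comp([.507,-.3965,5.05],(59,0,0))
go(B[0],B[1],.03,5,False)
E
```

```text
clock: 49.5
tool_pos: [0.568, -0.3891, 0.1019]
eef_rot: [0.999, 0.046, 0.001, -0.001]
contact_force: [-0.5, 0.3, -0.9]
opening: 0.457
([np.float64(0.5121219361140454), np.float64(-0.3968264050208945), np.float64(5.332229301117273)], np.float64(1.6248915195465088))
clock 49.55 tcp [ 0.5681 -0.3895  0.1022] yaw 5.3 q7 -1.17 F [ 0.  -0.3 -0.3] op 0.452
  row shift [-0.0026  0.0017  0.0722] turn 0.3 |d| 0.072  alt turn -179.7
```

View pics/k5.png

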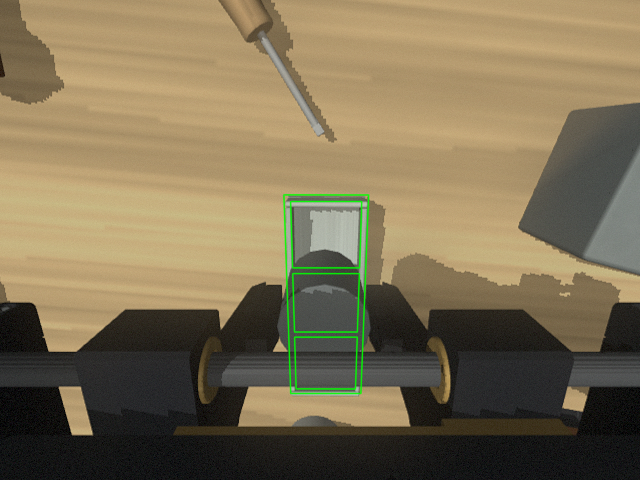

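```bash
python3 -m creep '[[255,-0.0025,0.0015,0.02,0],[255,-0.0025,0.0015,0.05,0],[255,-0.0025,0.0015,0.072,0],[255,-0.0025,0.0015,0.072,0],[255,-0.0025,0.0015,0.072,0]]' 12; python3 - <<'E'
from h import *
p,c,s=snap('wrist');v=p['image'].copy()
for w in W['rack']: cv2.polylines(v,[np.round(proj(c,place(w,[.507,-.3965,5.05]))).astype(np.int32)],False,(0,255,0),1)
cv2.imwrite('pics/k6.png',v)
p,c,s=snap('scene');cv2.imwrite('pics/k7.png',cv2.resize(p['image'][110:230,170:330],None,fx=4.5,fy=4.5))
B=comp([.507,-.3965,5.05],(59,0,0))
go(B[0],B[1],-.0026,5,False)
E
```

```text
clock: 50.18
tool_pos: [0.5651, -0.3933, 0.0305]
eef_rot: [0.999, 0.045, 0.001, 0.0]
contact_force: [-0.1, -0.5, -0.5]
opening: 0.456
clock 50.27 tcp [ 0.5652 -0.3937  0.0309] yaw 5.1 q7 -1.20 F [ 0.3  0.1 -0.1] op 0.454
  row shift [ 0.0007 -0.0023  0.0335] turn 0.1 |d| 0.034  alt turn -179.9
```

View pics/k6.png

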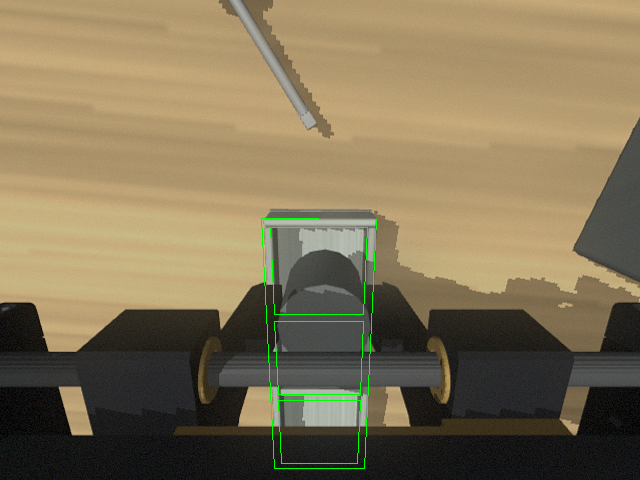

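View pics/k7.png

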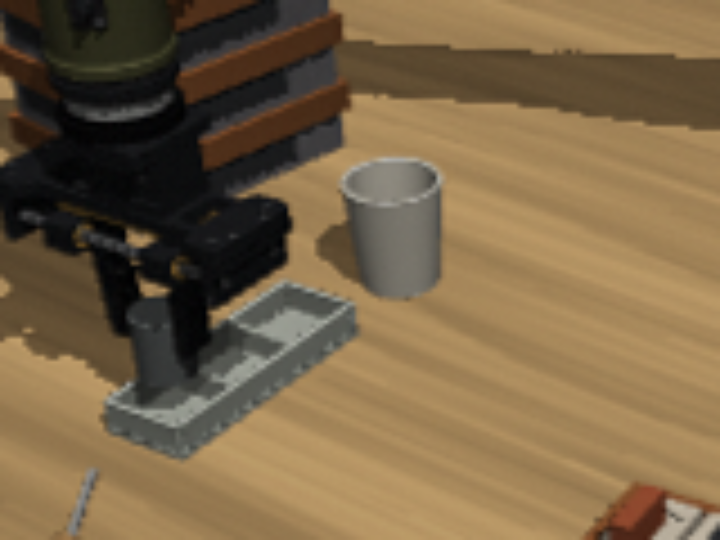

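```bash
python3 -m creep '[[255,0.001,-0.002,0.01,0],[255,0.001,-0.002,0.02,0],[255,0.001,-0.002,0.028,0],[255,0.001,-0.002,0.032,0],[255,0.001,-0.002,0.033,0],[255,0.001,-0.002,0.033,0]]' 12
```

```text
clock: 51.02
tool_pos: [0.5643, -0.3908, -0.0028]
eef_rot: [0.999, 0.045, -0.001, -0.0]
contact_force: [-2.6, 1.2, 5.7]
opening: 0.46
```

```bash
python3 -m creep '[[95,0,0,0,0],[95,0,0,0,0],[95,0,0,0,0],[95,0,0,-0.01,0],[95,0,0,-0.04,0],[95,0,0,-0.09,0],[95,0,0,-0.15,0],[95,0,0,-0.18,0],[95,0,0,-0.18,0]]' 12; python3 - <<'E'
from h import *
p,c,s=snap('wrist');cv2.imwrite('pics/l1.png',p['image'])
go(.6938,-.0102,.18,5,False)
E
```

```text
clock: 52.15
tool_pos: [0.5669, -0.3921, 0.1804]
eef_rot: [0.999, 0.045, 0.003, 0.002]
contact_force: [-0.1, -0.5, -0.0]
opening: 0.63
clock 52.20 tcp [ 0.5654 -0.3914  0.1779] yaw 5.1 q7 -1.15 F [-1.2 -0.5 -1.6] op 0.625
  row shift [ 0.1621 -0.3682 -0.0024] turn 0.1 |d| 0.402  alt turn -179.9
```

View pics/l1.png

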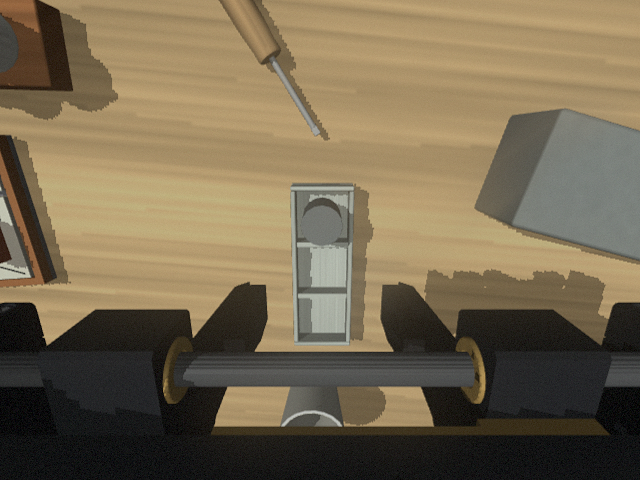

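Cap is upright in the far bay at (322,220). Next the second cap.

```bash
python3 -m creep '[[95,0.02,-0.05,0,0],[95,0.04,-0.1,0,0],[95,0.065,-0.15,0,0],[95,0.09,-0.2,0,0],[95,0.11,-0.25,0,0],[95,0.13,-0.3,0,0],[95,0.15,-0.35,0,0],[95,0.162,-0.368,0,0],[95,0.162,-0.368,0,0],[95,0.162,-0.368,0,0]]' 12; python3 - <<'E'
from h import *
p,c,s=snap('wrist');v=p['image'].copy();caps(p,c,.08,v);cv2.imwrite('pics/l2.png',v)
go(.6938,-.0102,.0724,5,False)
E
```

```text
clock: 53.45
tool_pos: [0.6924, -0.0137, 0.1757]
eef_rot: [0.999, 0.043, -0.001, 0.001]
contact_force: [-0.2, -0.8, 0.3]
opening: 0.631
cap 0.93 [264.   1. 316.  56.] [0.8432 0.0202] 1-iou 0.219
cap 0.77 [288. 205. 342. 273.] [ 0.694  -0.0089] 1-iou 0.052
cap 0.61 [181. 276. 372. 410.] [0.6542 0.0044] 1-iou 0.872
clock 53.55 tcp [ 0.6926 -0.0135  0.1762] yaw 4.9 q7 -1.70 F [-0.3  0.2 -0.3] op 0.629
  row shift [ 0.0016 -0.0034  0.1038] turn -0.1 |d| 0.104  alt turn 179.9
```

View pics/l2.png

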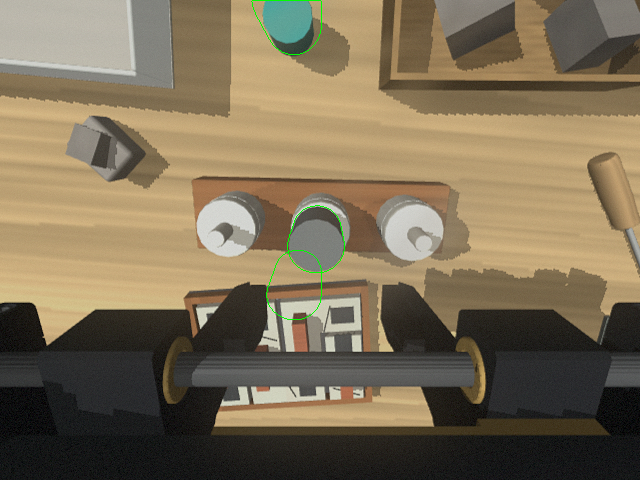

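```bash
python3 -m creep '[[95,0.002,-0.004,0,0],[95,0.002,-0.004,0.03,0],[95,0.002,-0.004,0.06,0],[95,0.002,-0.004,0.09,0],[95,0.002,-0.004,0.1,0],[95,0.002,-0.004,0.103,0],[95,0.002,-0.004,0.103,0]]' 12; python3 - <<'E'
from h import *
go(.6939,-.0095,.0724,5,False)
p,c,s=snap('wrist');cv2.imwrite('pics/l3.png',p['image'])
E
```

```text
clock: 54.42
tool_pos: [0.6957, -0.0059, 0.0746]
eef_rot: [0.999, 0.045, 0.001, -0.0]
contact_force: [0.5, -0.5, 0.5]
opening: 0.629
clock 54.42 tcp [ 0.6957 -0.0059  0.0746] yaw 5.1 q7 -1.74 F [ 0.5 -0.5  0.5] op 0.629
  row shift [-0.0022  0.0034  0.0022] turn 0.1 |d| 0.005  alt turn -179.9
```

View pics/l3.png

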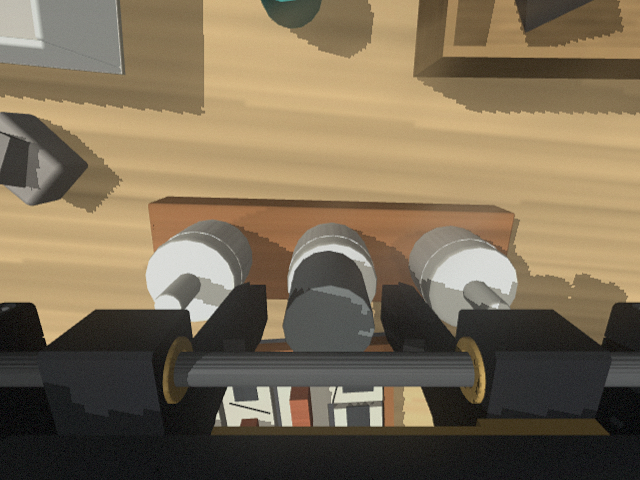

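```bash
python3 -m creep '[[95,-0.001,0.003,0.002,0],[95,-0.001,0.003,0.002,0],[255,-0.001,0.003,0.002,0],[255,-0.001,0.003,0.002,0],[255,-0.001,0.003,0.002,0],[255,-0.001,0.003,0.002,0],[255,-0.001,0.003,0.002,0]]' 12; python3 -m creep '[[255,0,0,-0.01,0],[255,0,0,-0.03,0],[255,0,0,-0.06,0],[255,0,0,-0.08,0],[255,0,0,-0.1,0],[255,0,0,-0.1,0]]' 12; python3 - <<'E'
from h import *
B=[.507,-.3965]
go(B[0],B[1],.14,5,False)
p,c,s=snap('wrist');cv2.imwrite('pics/l4.png',p['image'])
E
```

```text
clock: 55.35
tool_pos: [0.6942, -0.0089, 0.0716]
eef_rot: [0.999, 0.045, 0.0, 0.0]
contact_force: [0.2, 0.3, 0.6]
opening: 0.453
clock: 56.1
tool_pos: [0.696, -0.0088, 0.1747]
eef_rot: [0.999, 0.045, 0.003, -0.0]
contact_force: [-0.4, -0.1, -0.3]
opening: 0.452
clock 56.10 tcp [ 0.696  -0.0088  0.1747] yaw 5.1 q7 -1.71 F [-0.4 -0.1 -0.3] op 0.452
  row shift [-0.2231  0.3692  0.0335] turn 0.1 |d| 0.433  alt turn -179.9
```

View pics/l4.png

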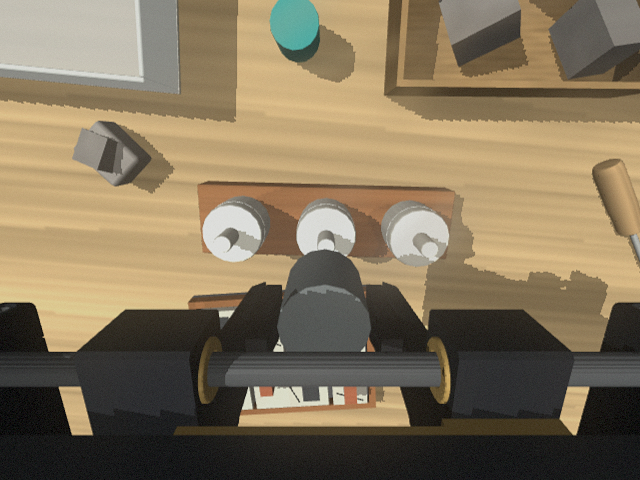

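```bash
python3 -m creep '[[255,-0.02,0.04,0,0],[255,-0.05,0.085,0,0],[255,-0.08,0.13,0,0],[255,-0.11,0.18,0,0],[255,-0.14,0.23,0,0],[255,-0.17,0.28,0.01,0],[255,-0.2,0.33,0.02,0],[255,-0.223,0.369,0.034,0],[255,-0.223,0.369,0.034,0],[255,-0.223,0.369,0.034,0]]' 12; python3 -c "
from h import *
go(.507,-.3965,.03,5,False)"
```

```text
clock: 57.4
tool_pos: [0.5055, -0.3953, 0.137]
eef_rot: [0.999, 0.045, 0.0, -0.001]
contact_force: [0.8, 0.2, -0.9]
opening: 0.452
clock 57.40 tcp [ 0.5055 -0.3953  0.137 ] yaw 5.2 q7 -1.14 F [ 0.8  0.2 -0.9] op 0.452
  row shift [0.0014 0.0015 0.107 ] turn 0.2 |d| 0.107  alt turn -179.8
```

```bash
python3 -m creep '[[255,0.001,0.001,0.03,0],[255,0.001,0.001,0.07,0],[255,0.001,0.001,0.1,0],[255,0.001,0.001,0.107,0],[255,0.001,0.001,0.107,0],[255,0.001,0.001,0.107,0]]' 12; python3 - <<'E'
from h import *
p,c,s=snap('wrist');cv2.imwrite('pics/l5.png',p['image'])
p,c,s=snap('scene');cv2.imwrite('pics/l6.png',cv2.resize(p['image'][110:230,170:330],None,fx=4.5,fy=4.5))
go(.507,-.3965,-.0026,5,False)
E
```

```text
clock: 58.15
tool_pos: [0.5076, -0.3976, 0.0321]
eef_rot: [0.999, 0.045, 0.001, 0.001]
contact_force: [0.3, 0.5, -0.3]
opening: 0.455
clock 58.25 tcp [ 0.5072 -0.3978  0.0319] yaw 5.1 q7 -1.19 F [ 0.3  0.4 -0.8] op 0.456
  row shift [-0.0001 -0.0014  0.0345] turn 0.1 |d| 0.035  alt turn -179.9
```

View pics/l5.png

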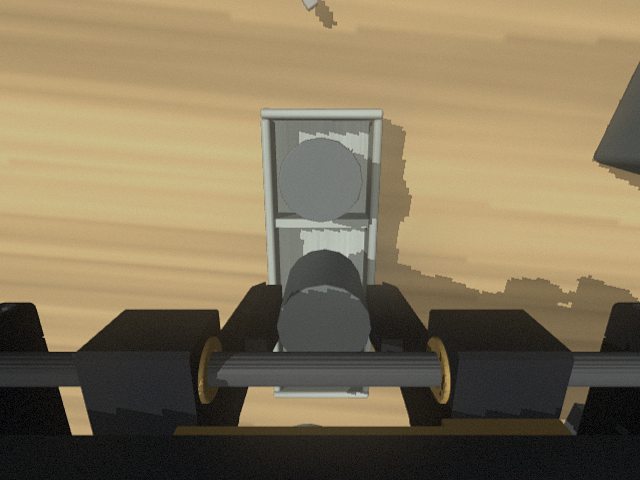

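View pics/l6.png

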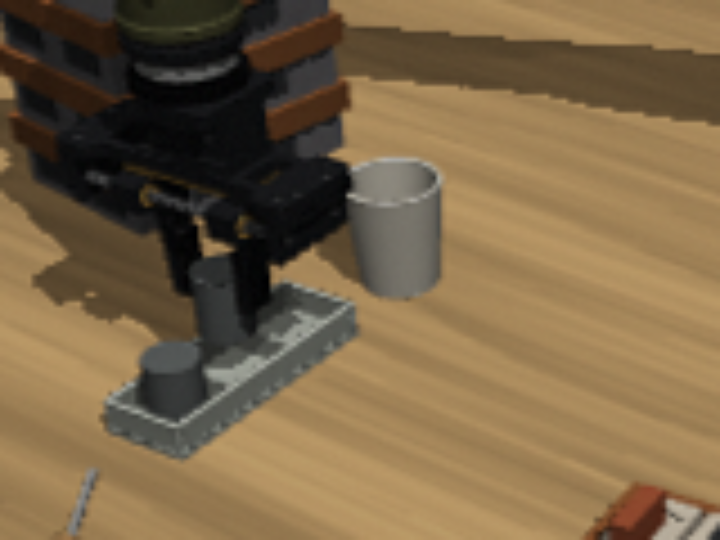

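```bash
python3 -m creep '[[255,0,-0.001,0.01,0],[255,0,-0.001,0.02,0],[255,0,-0.001,0.028,0],[255,0,-0.001,0.032,0],[255,0,-0.001,0.034,0],[255,0,-0.001,0.034,0]]' 12
```

```text
clock: 59.0
tool_pos: [0.5063, -0.3965, -0.0033]
eef_rot: [0.999, 0.045, 0.0, 0.0]
contact_force: [0.3, -0.2, 0.3]
opening: 0.451
```

```bash
python3 -m creep '[[255,0,0,0.001,0],[95,0,0,0.001,0],[95,0,0,0.001,0],[95,0,0,0.001,0],[95,0,0,-0.01,0],[95,0,0,-0.04,0],[95,0,0,-0.09,0],[95,0,0,-0.15,0],[95,-0.04,0,-0.2,0],[95,-0.04,0,-0.2,0]]' 12; python3 - <<'E'
from h import *
p,c,s=snap('wrist');cv2.imwrite('pics/m1.png',p['image'])
p,c,s=snap('scene');cv2.imwrite('pics/m2.png',p['image'])
p,c,s=snap('top');cv2.imwrite('pics/m3.png',p['image'])
print(s['contact_force'],s['clock'])
E
```

```text
clock: 60.25
tool_pos: [0.4654, -0.403, 0.2013]
eef_rot: [0.999, 0.043, 0.002, 0.003]
contact_force: [1.1, -1.1, 0.4]
opening: 0.625
[-0.67215778 -0.04823603  0.06665081] 60.35
```

View pics/m1.png

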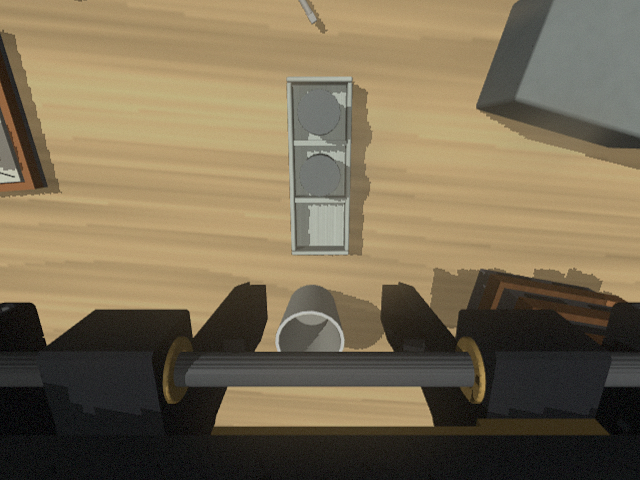

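View pics/m2.png

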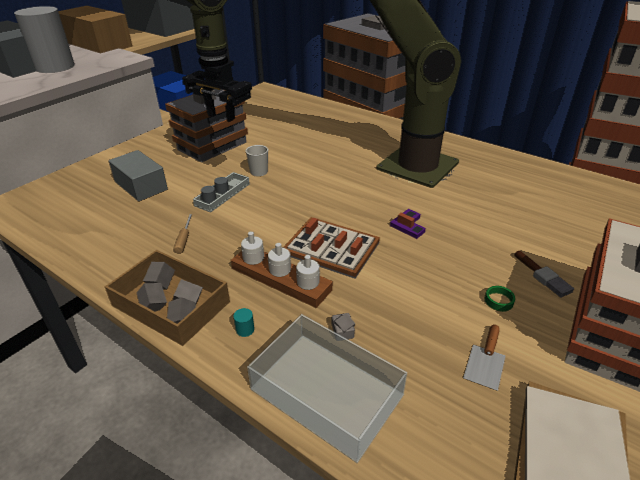

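View pics/m3.png

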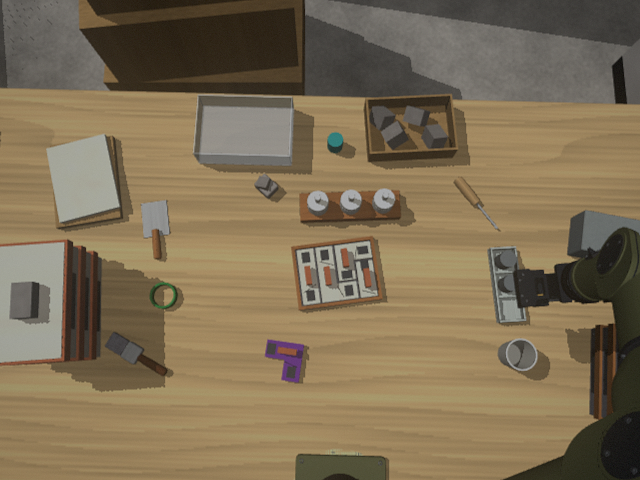

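```bash
python3 -c "
from h import *
go(.44,0.0,.2,8)"; python3 -m creep '[[95,0,-0.05,0,0],[95,0,-0.1,0,0],[95,0,-0.15,0,0],[95,0,-0.2,0,0],[95,0,-0.25,0,0],[95,0,-0.3,0,0],[95,0,-0.35,0,0],[95,0,-0.4,0,0],[95,0,-0.4,0,0],[95,0,-0.4,0,0]]'; python3 - <<'E'
from h import *
go(.44,0.0,.2,8)
p,c,s=snap('wrist');v=p['image'].copy()
for k in SLOT: outline(v,c,k,slotpose(k),.006)
cv2.imwrite('pics/n1.png',np.hstack([cv2.resize(q[80:290,180:450],None,fx=1.45,fy=2,interpolation=3) for q in(p['image'],v)]))
p,c,s=snap('scene');cv2.imwrite('pics/n2.png',cv2.resize(p['image'][205:285,270:390],None,fx=6,fy=6,interpolation=3))
E
```

```text
clock 60.40 tcp [ 0.4664 -0.3995  0.1962] yaw 5.2 q7 -1.09 F [ 0.3  0.9 -0.3] op 0.624
  row shift [ 0.0097 -0.4002 -0.0035] turn -2.8 |d| 0.400  alt turn 177.2
clock: 61.65
tool_pos: [0.4301, -0.0017, 0.1957]
eef_rot: [0.999, 0.045, -0.001, 0.0]
contact_force: [0.7, -0.9, 0.5]
opening: 0.629
clock 61.65 tcp [ 0.4301 -0.0017  0.1957] yaw 5.2 q7 -1.85 F [ 0.7 -0.9  0.5] op 0.629
  row shift [ 0.01   -0.0008 -0.0044] turn -2.8 |d| 0.011  alt turn 177.2
```

View pics/n1.png

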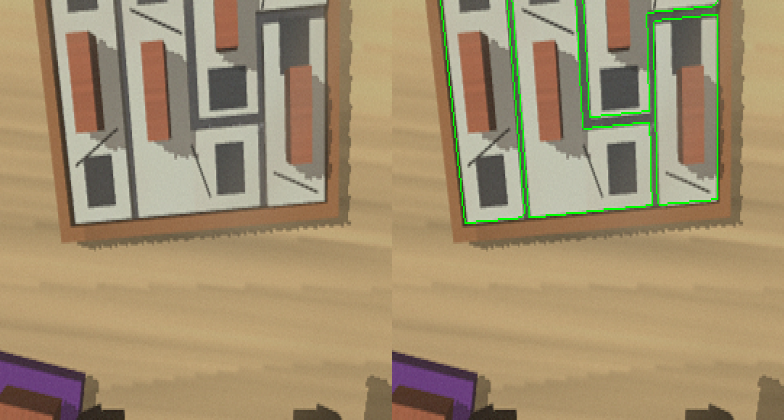

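View pics/n2.png

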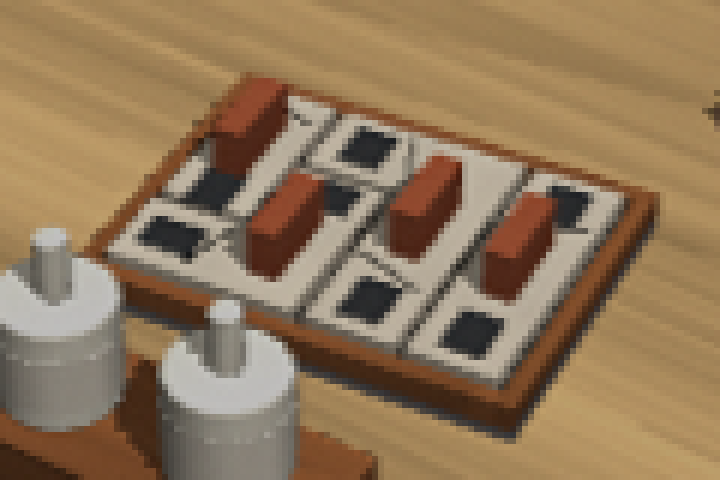

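```bash
python3 -c "
from plant import r
print(r.finish_job())"
```

```text
the job is handed in; nothing more can be done
None
```

The four wall pieces are in the gluing tray with rails up. After that, the two caps that were there went into the far and middle bays of the rack, open side down. I handed the job in at about 62 s, with the gripper touching nothing; it reports no verdict.

**Last checks:**
- In the final wrist picture, the parts of the four pieces in view match their planned outlines at floor height, and in the scene view all four look flat inside the walls.
- Both caps look upright in their own bays, and all three bottles show bare nozzles.
- The purple and turquoise look-alikes, the tools, the tape, the cup and the rubble look unmoved.

**What disagreed or went wrong:**
- **Finger length:** the fingers end about 30 mm short of the stated TCP. The first two grasps of `wall_hook` closed on air above its rail. I corrected for the offset after that.
- **Knocked piece:** `wall_short` was knocked about 4 cm aside before I reached it. I found it again and placed it as planned.
- **Rack position:** the rack fit taken while holding the first cap, with part of the rack hidden, was about 5 mm off. I used the earlier unobstructed fit instead, and it lined up in the picture.

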